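# Scoop the fallen pill shells out from under the dispenser guard

## Task

Use the long-handled scoop to get the three white pill shells out from under the clear guard of the catch bay and tip them into the steel tray, then lay the scoop down flat on the bare counter, clear of the bay, and let go. Do not touch the shells with the gripper, knock the guard, drop the shells from a height, or disturb the other things on the counter; the tray stays standing on the counter.

Things in the scene. Friction and masses are not known exactly. Their poses are not given: they have to be found in the camera images.
- scoop: Scoop, steel pan, aluminium bar handle, 220 g. Origin: centre of the pan's underside; x from handle to open nose, z up when flat. Pan x -37.5 to +37.5 mm, 104 mm wide, floor 2 mm; side walls 22 mm high, ending 9 mm short of the nose; back wall 24 mm high; front open. Centre of mass 15 to 30 mm behind the origin, over the pan: it lies flat by itself, handle in the air.
- scoop_nose (a point): middle of the front lower edge of the scoop's pan, 37.5 mm in front of the scoop's origin; axes as the scoop's
- scoop_grip (a point): A good grip on the scoop's handle, on its centre line, 114.5 mm behind the scoop's origin and 50 mm above its underside; axes as the scoop's. The handle is a straight bar 14 mm wide (y), 16 mm high, from the pan's back wall (x -37.5, z 14 mm) rising 25 degrees backwards for 160 mm to x -182, z 82.
- bay: Catch bay, grey and white sheet metal, fixed, yawed. Origin: on the counter; x from open front to back, z up. Floor plate: top 4 mm above the counter, x -100 to +55 mm, 160 mm wide; in front of x -50 it is an open apron. Back wall: 26 mm above the counter, inner face at x +50. Side walls x -50 to +55, inner faces at y +-75 mm, up to the guard.
- guard: Clear plastic plate 5 mm thick over the bay, the low overhang: x -50 (front edge) to +55 mm, 160 mm wide, underside 52 mm above the counter (48 above the bay's floor), side rails up to 63 mm. Origin and axes as bay. Delicate: must not be pressed or struck with more than 3 N.
- shell1: One of three alike white pill shells: plastic disc 25 mm across, 16 mm tall, 12 g, edges bevelled 30 degrees above and below, lying flat on the bay's floor under the guard; origin: centre of its underside. Smooth (friction 0.3 to 0.4): slides off a pan tipped some 30 degrees; rides onto the pan when the nose slides along the floor and the shell meets the back wall.
- shell2: One of three alike white pill shells: plastic disc 25 mm across, 16 mm tall, 12 g, edges bevelled 30 degrees above and below, lying flat on the bay's floor under the guard; origin: centre of its underside. Smooth (friction 0.3 to 0.4): slides off a pan tipped some 30 degrees; rides onto the pan when the nose slides along the floor and the shell meets the back wall.
- shell3: One of three alike white pill shells: plastic disc 25 mm across, 16 mm tall, 12 g, edges bevelled 30 degrees above and below, lying flat on the bay's floor under the guard; origin: centre of its underside. Smooth (friction 0.3 to 0.4): slides off a pan tipped some 30 degrees; rides onto the pan when the nose slides along the floor and the shell meets the back wall.
- tray: Loose open steel tray, 150 mm (x) by 170 mm (y), 40 mm high, walls and floor 4 mm, 500 g; origin at the centre of its underside, z up.
- bottle1: White plastic bottle, bystander, loose, origin at the centre of its underside, z up; 56 mm across, 130 mm tall; do not move it
- bottle2: White plastic bottle with a paper label, bystander, loose, origin at the centre of its underside, z up; 60 mm across, 120 mm tall; do not move it
- bottle3: Small white plastic bottle, bystander, loose, origin at the centre of its underside, z up; 52 mm across, 100 mm tall; do not move it
- jar: Amber glass jar, bystander, loose, origin at the centre of its underside, z up; 68 mm across, 70 mm tall; do not move it
- mortar: White ceramic bowl, bystander, loose, origin at the centre of its underside, z up; 90 mm across, 60 mm tall; do not move it
- scanner: Black bar-code scanner on its stand, bystander, loose, origin at the centre of its underside, z up; 110 by 70 mm, 90 mm tall; do not move it
- stock_box: Small cardboard carton, bystander, loose, origin at the centre of its underside, z up; 70 by 50 mm, 90 mm tall; do not move it

How it is judged:
At the end, for the whole second after the job is handed in: All three shells rest inside the tray, below 45 mm above its underside; the tray stands level on the counter (within 0.1 rad); the scoop lies still and flat (within 0.15 rad) on the counter, origin below 15 mm and over 130 mm from the bay's. Speeds below 0.03 m/s (x of shell1 in the frame of tray between -0.073 and 0.073 m and y of shell1 in the frame of tray between -0.083 and 0.083 m and z of each of shell1, shell2, shell3 in the frame of tray below 0.045 m and linear speed of each of shell1, shell2, shell3, scoop below 0.03 m/s and x of shell2 in the frame of tray between -0.073 and 0.073 m and y of shell2 in the frame of tray between -0.083 and 0.083 m and x of shell3 in the frame of tray between -0.073 and 0.073 m and y of shell3 in the frame of tray between -0.083 and 0.083 m and height (world z) of tray below 0.02 m and angle between tray's own z axis and vertical below 0.1 rad and height (world z) of scoop below 0.015 m and angle between scoop's own z axis and vertical below 0.15 rad and horizontal distance between scoop and bay above 0.13 m); the robot touches nothing.
It fails at once if the clear guard is struck with more than 3 N (contact force between guard and anything else above 3 N).
It fails at once if the gripper or arm touches a pill shell (contact force between any of the fingers, the arm and shell1 above 0.3 N or contact force between any of the fingers, the arm and shell2 above 0.3 N or contact force between any of the fingers, the arm and shell3 above 0.3 N).
It fails at once if a pill shell falls from a height (faster than 1.8 m/s) (linear speed of any of shell1, shell2, shell3 above 1.8 m/s).
It fails at once if a bystander is moved by more than 30 mm or tipped by more than 0.3 rad (distance of any of bottle1, bottle2, bottle3, jar, mortar, scanner, stock_box from where it was at the start of the episode above 0.03 m or angle between any of bottle1, bottle2, bottle3, jar, mortar, scanner, stock_box's own z axis and vertical above 0.3 rad).
It also fails if it takes over 61 s, if anything falls off the work surface, if the arm or the gripper's body presses on something with over 40 N, if the wrist force passes 120 N, or if a joint passes its speed limit or range.

## Robot

A 7-joint arm with a two-finger parallel gripper is mounted at the origin on the work surface. World frame = base frame: x ahead of the robot, y to its left, z up, the work surface at z = 0. Lengths are in m, angles in rad, forces in N, time in s.
With the tool pointing down it reaches from about 0.425 to 0.95 m from the base axis. Payload 4.7 kg.
Tool frame: the origin (TCP) lies on the centre line of the jaws, within the pads' length; the fingertips stand 25 mm ahead of it and the grasp point (between the pads) lies 6 mm ahead of it; z points along the fingers, y is the line along which they close (so a half turn about z gives the same grasp; the last joint's range is limited). The gripper opens to 87 mm and grips with 3 to 60 N. Pads are 19 mm wide; open, the fingers measure 117 mm over their backs; the gripper's body (75 mm by 190 mm) begins 51 mm behind the grasp point.
Start: joints at [-1.319, 0.469, -0.049, 1.532, 0.024, 1.141, -0.082], TCP at [0.187, 0.649, 0.248] pointing down, gripper open.
Joint ranges: [-2.59, 2.59], [-0.33, 1.99], [-1.39, 1.29], [0.1, 2.45], [-1.04, 4.18], [0.21, 1.99], [-2.66, 2.66]. Speed limits (rad/s): [2.57, 2.57, 3.14, 3.14, 3.14, 3.14, 3.14].

## Interface

Orientations are given as a unit quaternion [w, x, y, z].
In Python, from bench import bot, eyes gives the robot as it stands.
- The arm moves only by the tool apply_moves, never from a script. Its arguments are lists of equal length, an entry for each row: "dp": the shift along the tool's x, y, z in mm, a list of three; "delta_rot": the turn, a rotation vector about the tool's x, y, z in degrees, a list of three; "gripper": the closure, from 0 (fully open) to 1 (shut). In form: {"dp": [[x, y, z], ...], "delta_rot": [[ax, ay, az], ...], "gripper": [gripper, ...]}. A call has exactly 5 rows; each row shifts and turns the commanded pose from where the row before left it, along the tool's axes as they then stand; what a row does not reach is not made up. A row lasts 1/10 s, in which the tool goes at most 50 mm and 8.59 degrees, less where a joint would pass 70% of its speed; a pose out of reach is approached as far as the arm can. A call with a gripper value outside its range is refused whole. The fingers move at their own pace and stop on an object; "grip_force" is the grip in N (left out, the last holds). Time passes only in rows, so rows that do not move let the fingers close, or fill a call up. It gives the time, the measured TCP pose, the force, the opening and the grip force at its end, in the units of the state.
- bot.get_obs(): the state, without advancing time (a new reading comes with each control period).
- eyes.camera(name): name is "scene" or "top" or "wrist"; returns the picture (384x512x3 uint8, red, green, blue); there is no depth.
- eyes.calibration(name): a dict with "vertical_fov" (degrees; the focal length in pixels is half the picture's height over the tangent of half this angle, whatever the lens; pixels are square), "cx", "cy" (the principal point, pixels), "R" (3x3) and "t" (3): a world point X has camera coordinates R X + t. Camera axes: x right, y down, z forward; pixel columns grow to the right and rows downward; lengths in m; the calibration is good to about 2 mm. The wrist camera is an equidistant fisheye: a pixel r from the principal point sees the ray r / f radians off the axis. A picture is of the moment at which its call begins: read the wrist's pose just before it. calibration takes no time and is no camera call; for the wrist camera it gives the pose at the moment of the call.
- bot.finish_job(): hands the job in; it is judged then, once.
The state is a dict: "time_s": time; "joint_positions": joint angles; "dq": joint speeds; "tau": joint torques, N m; "tcp_pos": TCP position; "ee_rot": TCP orientation; "ft_force": force on the tool from outside, world axes, zero at the start; "wrist_torque": the same for the moment, N m; "gripper_width": finger opening in m; "grasp_force": force on a finger pad.
Only numpy, scipy, OpenCV 4.12 (cv2) and the standard library are available. Lean on these libraries where they do the work, as an engineer would, in place of code of your own. Each camera call takes 0.05 s, during which the arm holds its last target. There are 200 camera calls.

## Working session

There is one attempt and no reset: what is moved stays moved. The work goes in short steps, Python scripts to look and compute and a tool call to move; the robot and the scene stay as the last step left them, time stands still between calls to the robot, and variables do not carry over. Pictures are saved under pics/ and viewed, at most 10 in all, crops included, and the job is handed in when it is done.

Besides the shell and the picture viewer there is one more tool, called after ">>>" in YAML: its name, and indented under it one key for each argument. apply_moves: Moves the arm, as the interface text tells. Its arguments: {"type":"object","properties":{"dp":{"type":"array","items":{"type":"array","items":{"type":"number"}}},"delta_rot":{"type":"array","items":{"type":"array","items":{"type":"number"}}},"gripper":{"type":"array","items":{"type":"number"}},"grip_force":{"type":"number"}},"required":["dp","delta_rot","gripper"]}

```bash
mkdir -p pics
python3 - <<'E'
from bench import bot, eyes
import cv2, json
o=bot.get_obs(); print(o)
for n in ("scene","top"):
    im=eyes.camera(n); c=eyes.calibration(n); print(n,c)
    cv2.imwrite(f"pics/{n}0.png",cv2.resize(im[:,:,::-1],(800,600),interpolation=cv2.INTER_CUBIC))
    cv2.imwrite(f"pics/{n}0raw.png",im[:,:,::-1])
E
```

```text
{'time_s': 0.0, 'joint_positions': array([-1.31891153,  0.46944083, -0.04860674,  1.53370127,  0.02413972,
        1.14096914, -0.08232423]), 'dq': array([-0.00070359,  0.0013615 , -0.00048173,  0.00119733,  0.00073933,
       -0.00140183,  0.00133925]), 'tau': array([ 8.03146540e-04, -5.07977414e+01, -8.09146604e-02, -2.36149353e+01,
       -6.15722523e-02,  3.79925582e-02,  1.89656262e-04]), 'tcp_pos': array([0.18688874, 0.64804185, 0.24649672]), 'ee_rot': array([-8.50210420e-05,  1.39914431e-01,  9.90163128e-01, -9.62000058e-04]), 'ft_force': array([-0.59631801, -0.13694814,  0.06017522]), 'wrist_torque': array([ 0.0595049 , -0.04674148, -0.00709182]), 'grasp_force': 0.0, 'gripper_width': 0.0870726222893012}
scene {'vertical_fov': 53.816086628224255, 'cx': 264.30272322513645, 'cy': 192.63612803339694, 'R': array([[-0.39511645,  0.91863057, -0.00093341],
       [ 0.54976289,  0.23564677, -0.80139339],
       [-0.73596451, -0.31715687, -0.59813691]]), 't': array([ 0.23187586, -0.28286969,  1.64275693])}
top {'vertical_fov': 55.26706282572815, 'cx': 256.9046931983294, 'cy': 198.36649296383553, 'R': array([[ 1.87108020e-03, -9.99909197e-01, -1.33452829e-02],
       [-9.85283984e-01,  4.37533883e-04, -1.70924777e-01],
       [ 1.70915096e-01,  1.34687075e-02, -9.85193699e-01]]), 't': array([0.00118752, 0.62058164, 1.14196213])}
```

View pics/scene0.png

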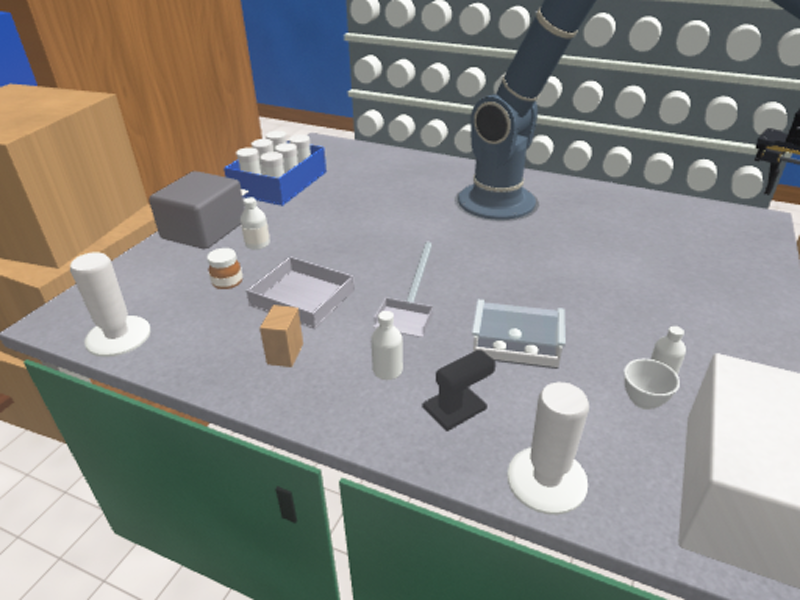

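View pics/top0.png

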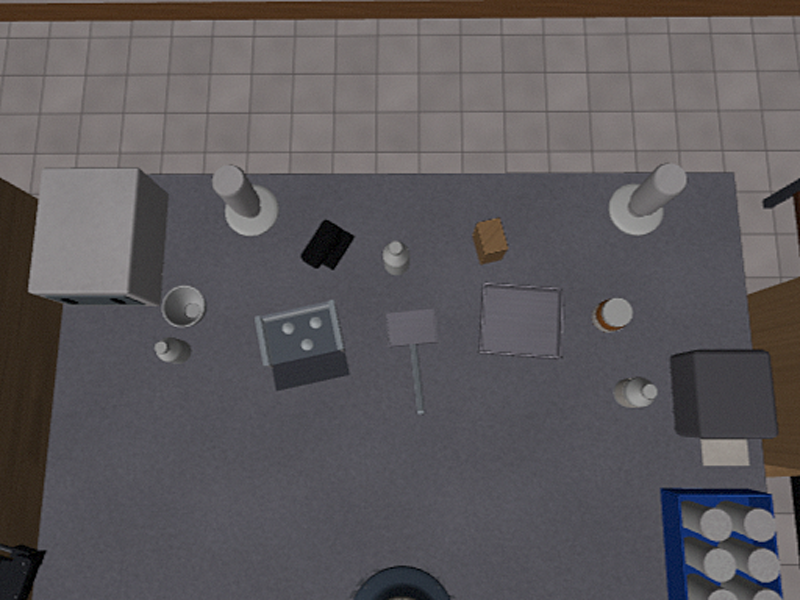

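Scene: the bay (800-px top view) is about (302,345) with its apron facing the robot. The scoop pan is at (412,327) with its handle end at (420,412), and the tray is around (521,321). I'll enlarge the top view.

Run:
```python
import cv2
a=cv2.imread("pics/top0raw.png")
cv2.imwrite("pics/topcrop.png",cv2.convertScaleAbs(cv2.resize(a[175:275,160:365],(800,390),interpolation=cv2.INTER_CUBIC),alpha=1.7))
b=cv2.imread("pics/scene0raw.png")
cv2.imwrite("pics/scenecrop.png",cv2.resize(b[150:250,155:370],(800,372),interpolation=cv2.INTER_CUBIC))
```

```text
(no output)
```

View pics/topcrop.png

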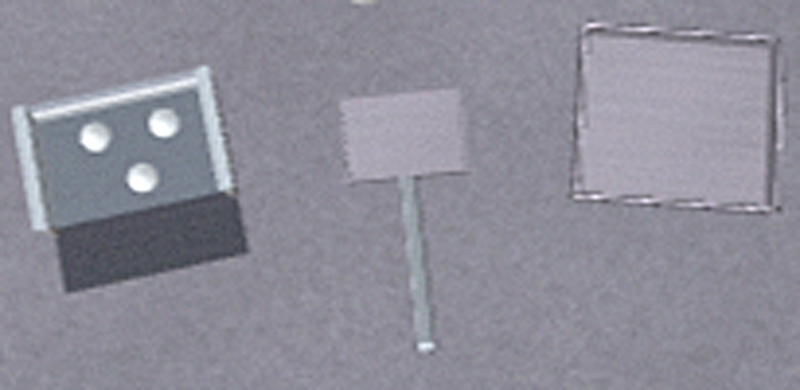

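View pics/scenecrop.png

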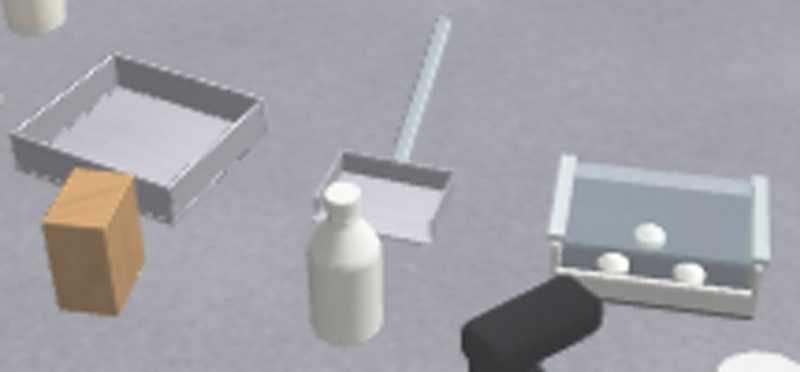

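Top crop, in crop px:
- **Apron:** front corners (66,292) and (247,252).
- **Shells:** (96,137), (164,123) and (143,178).
- **Scoop:** nose corners (341,100) and (460,89), back corners (350,184) and (468,172), handle end (426,346).
- **Tray:** rim corners (585,24), (777,37), (775,212) and (572,198).

Scene crop: handle end (445,20), tray rim (115,55) and (265,97), rail corners (575,157) and (765,178).

```bash
cat > h.py <<'E'
import numpy as np, cv2
from scipy.optimize import least_squares
from bench import bot, eyes
def proj(c,X):
    f=192/np.tan(np.radians(c['vertical_fov'])/2); p=np.asarray(X)@c['R'].T+c['t']
    return np.c_[f*p[:,0]/p[:,2]+c['cx'],f*p[:,1]/p[:,2]+c['cy']]
def back(c,uv,z):
    f=192/np.tan(np.radians(c['vertical_fov'])/2)
    d=c['R'].T@np.array([(uv[0]-c['cx'])/f,(uv[1]-c['cy'])/f,1]); o=-c['R'].T@c['t']
    return o+d*(z-o[2])/d[2]
def place(q,P):
    c,s=np.cos(q[2]),np.sin(q[2]); P=np.asarray(P)/1000.
    return np.c_[q[0]+c*P[:,0]-s*P[:,1],q[1]+s*P[:,0]+c*P[:,1],P[:,2]]
def fit(obs,q0):  # obs: list of (calib, uv Nx2, P Nx3 mm)
    fn=lambda q: np.concatenate([(proj(c,place(q,P))-uv).ravel() for c,uv,P in obs])
    r=least_squares(fn,q0,loss='soft_l1'); return r.x,r.fun.reshape(-1,2).round(1)
E
python3 - <<'E'
from h import *
T=eyes.calibration('top');S=eyes.calibration('scene')
t=lambda L: (np.array(L,float)+.5)/3.902+[160,175]-.5
s=lambda L: (np.array(L,float)+.5)/3.721+[155,150]-.5
R=[('bay',[(T,t([(66,292),(247,252),(12,106),(212,67)]),[(-100,80,4),(-100,-80,4),(55,80,63),(55,-80,63)]),
 (S,s([(556,245),(769,260),(752,316)]),[(55,-80,63),(55,80,63),(55,80,0)])],[.7,.2,.2]),
('scoop',[(T,t([(341,100),(460,89),(350,184),(468,172),(426,346)]),[(37.5,52,1),(37.5,-52,1),(-37.5,52,24),(-37.5,-52,24),(-182,0,86)]),
 (S,s([(430,242),(452,172),(343,153),(445,20)]),[(37.5,52,0),(-37.5,52,24),(-37.5,-52,24),(-182,0,86)])],[.7,0,0]),
('tray',[(T,t([(585,24),(777,37),(775,212),(572,198)]),[(75,85,40),(75,-85,40),(-75,-85,40),(-75,85,40)]),
 (S,s([(115,55),(265,97),(172,188),(12,137)]),[(-75,-85,40),(-75,85,40),(75,85,40),(75,-85,40)])],[.7,-.2,0])]
Q={}
for n,o,q in R:
    x,r=fit(o,q); Q[n]=x; print(n,x.round(4),r.tolist()); x,r=fit(o[:1],q); print('  top only',x.round(4))
sh=[back(T,t([p])[0],.018) for p in [(96,137),(164,123),(143,178)]]
sh2=[back(S,s([p])[0],.016) for p in [(688,274),(613,264),(650,236)]]
q=Q['bay'];c,s_=np.cos(q[2]),np.sin(q[2])
for p in sh+sh2:
    d=p[:2]-q[:2]; print('shell',p.round(4),'in bay',(1000*np.array([c*d[0]+s_*d[1],-s_*d[0]+c*d[1]])).round(1))
# bystanders (800px top, scene), base positions
o=lambda p:(np.array(p,float)+.5)/1.5625-.5
for n,p in dict(scanner=(320,255),bottle=(395,270),box=(491,258),mortar=(183,310),b2=(180,352),jar=(608,322),b3=(628,395)).items(): print(n,back(T,o(p),0.0).round(3))
E
```

```text
bay [0.5718 0.214  0.2165] [[-0.4, -0.0], [0.3, -0.1], [0.8, -0.2], [-2.0, -0.6], [-0.2, -3.8], [-0.5, -1.0], [0.8, 0.5]]
  top only [0.571  0.213  0.2093]
scoop [ 0.5921 -0.0194  0.0953] [[0.0, -0.4], [-0.1, -0.4], [-0.5, -0.8], [0.5, -0.7], [0.3, 0.5], [-0.0, 0.2], [1.0, -1.1], [-0.2, -1.8], [0.4, -1.5]]
  top only [ 0.5908 -0.0193  0.0927]
tray [ 0.6043 -0.2493 -0.0696] [[-1.0, -0.9], [1.3, -0.8], [0.7, -0.4], [0.2, -0.5], [0.4, -1.3], [1.1, -0.3], [0.4, -0.5], [0.2, -1.4]]
  top only [ 0.6022 -0.248  -0.0707]
shell [0.5882 0.2454 0.018 ] in bay [22.8 27.2]
shell [0.6003 0.1873 0.018 ] in bay [ 22.2 -32.2]
shell [0.5529 0.2039 0.018 ] in bay [-20.6  -5.8]
shell [0.5968 0.2459 0.016 ] in bay [31.3 25.7]
shell [0.6086 0.1878 0.016 ] in bay [ 30.4 -33.5]
shell [0.563  0.2056 0.016 ] in bay [-10.4  -6.3]
scanner [0.754 0.184 0.   ]
bottle [0.72  0.017 0.   ]
box [ 0.747 -0.195  0.   ]
mortar [0.631 0.482 0.   ]
b2 [0.538 0.482 0.   ]
jar [ 0.604 -0.444  0.   ]
b3 [ 0.448 -0.477  0.   ]
```

```bash
cat >> h.py <<'E'
from scipy.spatial.transform import Rotation as Ro, Slerp
GX,GZ=-.105,.0455     # grasp point on the handle, scoop frame
def tool(ori,yaw,pitch,tilt0=10):
    """TCP pose holding the scoop with origin at ori, yaw rad, nose-down pitch deg."""
    Rs=Ro.from_euler('ZY',[yaw,np.radians(pitch)])
    Rt=Rs*Ro.from_matrix(np.diag([-1,1,-1.]))*Ro.from_euler('y',tilt0,degrees=True)
    return np.asarray(ori)+Rs.apply([GX,0,GZ])-Rt.apply([0,0,.006]),Rt
def scoop(tilt0=10):
    o=bot.get_obs(); R=Ro.from_quat(o['ee_rot'],scalar_first=True)
    Rs=R*Ro.from_euler('y',-tilt0,degrees=True)*Ro.from_matrix(np.diag([-1,1,-1.]))
    return o['tcp_pos']+R.apply([0,0,.006])-Rs.apply([GX,0,GZ]),Rs
def rows(p,R,p2,R2,n):
    sl=Slerp([0,1],Ro.concatenate([R,R2])); out=[]
    for i in range(n):
        a,b=sl(i/n),sl((i+1)/n)
        out.append((a.inv().apply((p2-p)/n*1000).round(1).tolist(),np.degrees((a.inv()*b).as_rotvec()).round(2).tolist()))
    return out
def cur():
    o=bot.get_obs(); return o['tcp_pos'],Ro.from_quat(o['ee_rot'],scalar_first=True)
def show(wps):
    p,R=cur()
    for p2,R2,n in wps:
        r=rows(p,R,p2,R2,n); print('--',n,'dp first',r[0][0],'mid',r[n//2][0],'last',r[-1][0],'rot',r[0][1]); p,R=p2,R2
E
python3 - <<'E'
from h import *
p,R=tool([.5915,-.0194,0],.094,0); print(p)
p0,R0=cur(); up=p+[0,0,.1]
Rd=tool([0,0,0],.094,0,0)[1]
show([(np.array([up[0],up[1],.2465]),Rd,25)])
for x in rows(p0,R0,np.array([up[0],up[1],.2465]),Rd,25): print(x)
E
```

```text
[ 0.48800084 -0.02915768  0.05140885]
-- 25 dp first [-19.1, -22.7, 0.0] mid [-14.7, -25.7, 0.0] last [-9.9, -28.0, 0.0] rot [-0.0, -0.0, -0.86]
([-19.1, -22.7, 0.0], [-0.0, -0.0, -0.86])
([-18.7, -23.0, 0.0], [-0.0, -0.0, -0.86])
([-18.4, -23.3, 0.0], [-0.0, -0.0, -0.86])
([-18.0, -23.5, 0.0], [-0.0, -0.0, -0.86])
([-17.7, -23.8, 0.0], [-0.0, -0.0, -0.86])
([-17.3, -24.1, 0.0], [-0.0, -0.0, -0.86])
([-17.0, -24.3, 0.0], [-0.0, -0.0, -0.86])
([-16.6, -24.6, 0.0], [-0.0, -0.0, -0.86])
([-16.2, -24.8, 0.0], [-0.0, -0.0, -0.86])
([-15.9, -25.1, 0.0], [-0.0, -0.0, -0.86])
([-15.5, -25.3, 0.0], [-0.0, -0.0, -0.86])
([-15.1, -25.5, 0.0], [-0.0, -0.0, -0.86])
([-14.7, -25.7, 0.0], [-0.0, -0.0, -0.86])
([-14.3, -26.0, 0.0], [-0.0, -0.0, -0.86])
([-13.9, -26.2, 0.0], [-0.0, -0.0, -0.86])
([-13.5, -26.4, 0.0], [-0.0, -0.0, -0.86])
([-13.1, -26.6, 0.0], [-0.0, -0.0, -0.86])
([-12.7, -26.8, 0.0], [-0.0, -0.0, -0.86])
([-12.3, -27.0, 0.0], [-0.0, -0.0, -0.86])
([-11.9, -27.1, 0.0], [-0.0, -0.0, -0.86])
([-11.5, -27.3, 0.0], [-0.0, -0.0, -0.86])
([-11.1, -27.5, 0.0], [-0.0, -0.0, -0.86])
([-10.7, -27.6, 0.0], [-0.0, -0.0, -0.86])
([-10.3, -27.8, 0.0], [-0.0, -0.0, -0.86])
([-9.9, -28.0, 0.0], [-0.0, -0.0, -0.86])
```

>>> apply_moves:
  dp:
    - [-18.4, -23.3, 0]
    - [-18.4, -23.3, 0]
    - [-18.4, -23.3, 0]
    - [-18.4, -23.3, 0]
    - [-18.4, -23.3, 0]
  delta_rot:
    - [0, 0, -0.86]
    - [0, 0, -0.86]
    - [0, 0, -0.86]
    - [0, 0, -0.86]
    - [0, 0, -0.86]
  gripper: [0, 0, 0, 0, 0]

```text
time_s: 0.6
tcp_pos: [0.2475, 0.5115, 0.2471]
ee_rot: [-0.0, 0.102, 0.995, -0.0]
ft_force: [-0.0, 0.3, 0.9]
gripper_width: 0.087
grasp_force: 0.0
```

>>> apply_moves:
  dp:
    - [-16.6, -24.6, 0]
    - [-16.6, -24.6, 0]
    - [-16.6, -24.6, 0]
    - [-16.6, -24.6, 0]
    - [-16.6, -24.6, 0]
  delta_rot:
    - [0, 0, -0.86]
    - [0, 0, -0.86]
    - [0, 0, -0.86]
    - [0, 0, -0.86]
    - [0, 0, -0.86]
  gripper: [0, 0, 0, 0, 0]

```text
time_s: 1.1
tcp_pos: [0.3076, 0.376, 0.2473]
ee_rot: [-0.0, 0.065, 0.998, -0.0]
ft_force: [0.9, 0.3, -0.7]
gripper_width: 0.0874
grasp_force: 0.0
```

>>> apply_moves:
  dp:
    - [-14.7, -25.7, 0]
    - [-14.7, -25.7, 0]
    - [-14.7, -25.7, 0]
    - [-14.7, -25.7, 0]
    - [-14.7, -25.7, 0]
  delta_rot:
    - [0, 0, -0.86]
    - [0, 0, -0.86]
    - [0, 0, -0.86]
    - [0, 0, -0.86]
    - [0, 0, -0.86]
  gripper: [0, 0, 0, 0, 0]

```text
time_s: 1.6
tcp_pos: [0.3677, 0.2408, 0.2473]
ee_rot: [-0.0, 0.027, 1.0, -0.0]
ft_force: [0.7, 0.7, -0.1]
gripper_width: 0.0872
grasp_force: 0.0
```

>>> apply_moves:
  dp:
    - [-12.7, -26.8, 0]
    - [-12.7, -26.8, 0]
    - [-12.7, -26.8, 0]
    - [-12.7, -26.8, 0]
    - [-12.7, -26.8, 0]
  delta_rot:
    - [0, 0, -0.86]
    - [0, 0, -0.86]
    - [0, 0, -0.86]
    - [0, 0, -0.86]
    - [0, 0, -0.86]
  gripper: [0, 0, 0, 0, 0]

```text
time_s: 2.1
tcp_pos: [0.4277, 0.1053, 0.2474]
ee_rot: [-0.0, -0.01, 1.0, 0.0]
ft_force: [-0.0, 0.5, 0.8]
gripper_width: 0.087
grasp_force: 0.0
```

>>> apply_moves:
  dp:
    - [-10.7, -27.6, 0]
    - [-10.7, -27.6, 0]
    - [-10.7, -27.6, 0]
    - [-10.7, -27.6, 0]
    - [-10.7, -27.6, 0]
  delta_rot:
    - [0, 0, -0.86]
    - [0, 0, -0.86]
    - [0, 0, -0.86]
    - [0, 0, -0.86]
    - [0, 0, -0.86]
  gripper: [0, 0, 0, 0, 0]

```text
time_s: 2.6
tcp_pos: [0.4879, -0.0297, 0.2473]
ee_rot: [-0.0, -0.048, 0.999, 0.0]
ft_force: [0.9, 0.3, -0.5]
gripper_width: 0.0871
grasp_force: 0.0
```

>>> apply_moves:
  dp:
    - [0, 0, 20]
    - [0, 0, 20]
    - [-4.3, 0, 24.6]
    - [-4.3, 0, 24.6]
    - [-4.3, 0, 24.6]
  delta_rot:
    - [0, 5, 0]
    - [0, 5, 0]
    - [0, 0, 0]
    - [0, 0, 0]
    - [0, 0, 0]
  gripper: [0, 0, 0, 0, 0]

```text
time_s: 3.1
tcp_pos: [0.4859, -0.0287, 0.1313]
ee_rot: [-0.087, -0.047, 0.995, -0.004]
ft_force: [-0.2, 0.3, -0.8]
gripper_width: 0.0871
grasp_force: 0.0
```

>>> apply_moves:
  dp:
    - [-4.3, 0, 24.6]
    - [-3.5, 0, 19.7]
    - [-2.6, 0, 14.8]
    - [0, 0, 0]
    - [0, 0, 0]
  delta_rot:
    - [0, 0, 0]
    - [0, 0, 0]
    - [0, 0, 0]
    - [0, 0, 0]
    - [0, 0, 0]
  gripper: [0, 0, 0, 0, 0]

```text
time_s: 3.6
tcp_pos: [0.486, -0.0288, 0.0727]
ee_rot: [-0.087, -0.047, 0.995, -0.004]
ft_force: [0.1, -1.5, 0.2]
gripper_width: 0.0866
grasp_force: 0.0
```

Run:
```python
from h import *
a=eyes.camera('wrist'); b=eyes.camera('top')
im=np.hstack([cv2.resize(a,(560,420)),cv2.resize(b[170:275,200:260],(240,420),interpolation=cv2.INTER_CUBIC)])
cv2.imwrite('pics/pre.png',im[:,:,::-1])
p,R=tool([.5915,-.0194,0],.094,0); print(p-cur()[0]); show([(p,R,2)])
```

```text
[ 0.0013733  -0.00039185 -0.02200903]
-- 2 dp first [-2.6, -0.3, 10.7] mid [-2.6, -0.3, 10.7] last [-2.6, -0.3, 10.7] rot [-0.0, 0.04, 0.01]
```

View pics/pre.png

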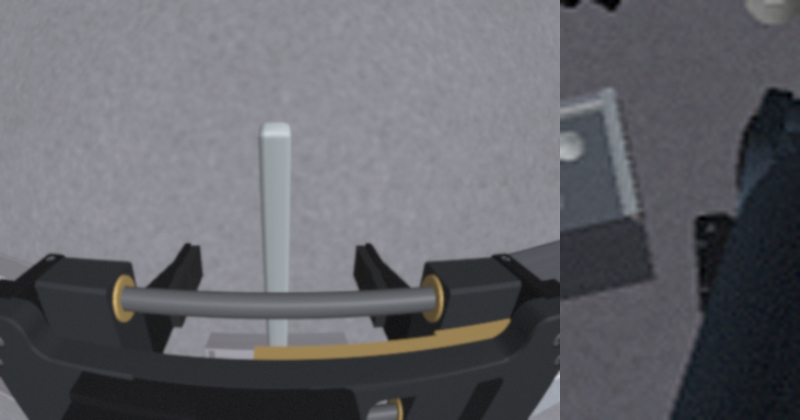

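Wrist view: the handle (x≈276) lies centred between the fingers (195 and 362). I'll descend the rest of the way and grip.

>>> apply_moves:
  dp:
    - [-2.6, 0, 10.7]
    - [-2.6, 0, 10.7]
    - [0, 0, 0]
    - [0, 0, 0]
    - [0, 0, 0]
  delta_rot:
    - [0, 0, 0]
    - [0, 0, 0]
    - [0, 0, 0]
    - [0, 0, 0]
    - [0, 0, 0]
  gripper: [0, 0, 0, 1, 1]
  grip_force: 55

```text
time_s: 4.2
tcp_pos: [0.4875, -0.0287, 0.0507]
ee_rot: [-0.087, -0.047, 0.995, -0.004]
ft_force: [-0.7, 0.5, -0.7]
gripper_width: 0.0777
grasp_force: 0.0
```

>>> apply_moves:
  dp:
    - [0, 0, 0]
    - [0, 0, 0]
    - [0, 0, 0]
    - [0, 0, 0]
    - [0, 0, 0]
  delta_rot:
    - [0, 0, 0]
    - [0, 0, 0]
    - [0, 0, 0]
    - [0, 0, 0]
    - [0, 0, 0]
  gripper: [1, 1, 1, 1, 1]

```text
time_s: 4.7
tcp_pos: [0.4874, -0.0286, 0.0507]
ee_rot: [-0.087, -0.047, 0.995, -0.004]
ft_force: [-0.1, 0.8, 1.0]
gripper_width: 0.0391
grasp_force: 0.0
```

Run:
```python
from h import *
o,R=scoop(); print(o,R.as_euler('ZYX',degrees=True))
# lift, then to the bay front: nose 12 mm short of guard, 20 mm up
from math import cos,sin
q=np.array([.5715,.2135,.213])
def bay(x,y,z): return place(q,[[x,y,z]])[0]
for yy,pit in((-2.5,0),):
    a=tool(o+[0,0,.12],.094,0); b=tool(bay(-65-37.5,yy,60),q[2],0); c=tool(bay(-65-37.5,yy,14),q[2],2.5)
    print('targets',a[0],b[0],c[0],np.hypot(*b[0][:2])); show([(a[0],a[1],5),(b[0],b[1],15),(c[0],c[1],4)])
```

```text
[ 0.59094278 -0.01877029 -0.00065955] [ 5.40962797e+00 -4.47218557e-03  6.53082502e-03]
targets [ 0.48744361 -0.02852797  0.1707493 ] [0.37023609 0.16741269 0.11140885] [0.37252455 0.16790764 0.06989451] 0.40632717205787355
-- 5 dp first [4.2, 0.0, -23.6] mid [4.2, 0.0, -23.6] last [4.2, 0.0, -23.6] rot [0.0, 0.0, 0.0]
-- 15 dp first [5.8, 13.7, 5.0] mid [5.0, 14.1, 4.9] last [4.2, 14.4, 4.8] rot [0.08, 0.0, -0.45]
-- 4 dp first [-2.4, 0.0, 10.1] mid [-2.6, 0.0, 10.1] last [-2.7, 0.0, 10.0] rot [0.0, 0.63, 0.0]
```

>>> apply_moves:
  dp:
    - [0, 0, 0]
    - [0, 0, 0]
    - [0, 0, 0]
    - [0, 0, 0]
    - [0, 0, 0]
  delta_rot:
    - [0, 0, 0]
    - [0, 0, 0]
    - [0, 0, 0]
    - [0, 0, 0]
    - [0, 0, 0]
  gripper: [1, 1, 1, 1, 1]

```text
time_s: 5.2
tcp_pos: [0.4874, -0.0287, 0.0507]
ee_rot: [-0.087, -0.047, 0.995, -0.004]
ft_force: [-0.3, -0.4, -0.2]
gripper_width: 0.013
grasp_force: 55.0
```

>>> apply_moves:
  dp:
    - [2, 0, -11.8]
    - [4.2, 0, -23.6]
    - [4.2, 0, -23.6]
    - [4.2, 0, -23.6]
    - [4.2, 0, -23.6]
  delta_rot:
    - [0, 0, 0]
    - [0, 0, 0]
    - [0, 0, 0]
    - [0, 0, 0]
    - [0, 0, 0]
  gripper: [1, 1, 1, 1, 1]

```text
time_s: 5.7
tcp_pos: [0.4867, -0.0286, 0.1599]
ee_rot: [-0.088, -0.047, 0.995, -0.004]
ft_force: [-0.5, 0.1, -3.0]
gripper_width: 0.0133
grasp_force: 55.0
```

>>> apply_moves:
  dp:
    - [5.7, 13.8, 4.2]
    - [5.7, 13.8, 4.2]
    - [5.7, 13.8, 4.2]
    - [5.7, 13.8, 4.2]
    - [5.7, 13.8, 4.2]
  delta_rot:
    - [0.08, 0, -0.45]
    - [0.08, 0, -0.45]
    - [0.08, 0, -0.45]
    - [0.08, 0, -0.45]
    - [0.08, 0, -0.45]
  gripper: [1, 1, 1, 1, 1]

```text
time_s: 6.2
tcp_pos: [0.4466, 0.0379, 0.1417]
ee_rot: [-0.088, -0.068, 0.994, -0.006]
ft_force: [-0.2, -1.5, -2.8]
gripper_width: 0.0136
grasp_force: 55.0
```

>>> apply_moves:
  dp:
    - [5.1, 14.1, 4.2]
    - [5.1, 14.1, 4.2]
    - [5.1, 14.1, 4.2]
    - [5.1, 14.1, 4.2]
    - [5.1, 14.1, 4.2]
  delta_rot:
    - [0.08, 0, -0.45]
    - [0.08, 0, -0.45]
    - [0.08, 0, -0.45]
    - [0.08, 0, -0.45]
    - [0.08, 0, -0.45]
  gripper: [1, 1, 1, 1, 1]

```text
time_s: 6.7
tcp_pos: [0.4086, 0.103, 0.1263]
ee_rot: [-0.087, -0.087, 0.992, -0.008]
ft_force: [0.8, -0.6, -2.4]
gripper_width: 0.0134
grasp_force: 55.0
```

>>> apply_moves:
  dp:
    - [4.4, 14.4, 4.2]
    - [4.4, 14.4, 4.2]
    - [4.4, 14.4, 4.2]
    - [4.4, 14.4, 4.2]
    - [4.4, 14.4, 4.2]
  delta_rot:
    - [0.08, 0, -0.45]
    - [0.08, 0, -0.45]
    - [0.08, 0, -0.45]
    - [0.08, 0, -0.45]
    - [0.08, 0, -0.45]
  gripper: [1, 1, 1, 1, 1]

```text
time_s: 7.2
tcp_pos: [0.3701, 0.1689, 0.1094]
ee_rot: [-0.087, -0.107, 0.99, -0.009]
ft_force: [-0.0, 0.0, -2.2]
gripper_width: 0.0133
grasp_force: 55.0
```

Run:
```python
from h import *
o,R=scoop(); print(o,R.as_euler('ZYX',degrees=True),bot.get_obs()['joint_positions'].round(2))
a=eyes.camera('scene'); b=eyes.camera('top')
cv2.imwrite('pics/b_scene.png',a[:,:,::-1]);cv2.imwrite('pics/b_top.png',b[:,:,::-1])
im=np.hstack([cv2.resize(a[140:240,270:370],(400,400),interpolation=cv2.INTER_CUBIC),cv2.resize(b[180:280,160:260],(400,400),interpolation=cv2.INTER_CUBIC)])
cv2.imwrite('pics/bay1.png',cv2.convertScaleAbs(im[:,:,::-1],alpha=1.3))
X=lambda P:o+R.apply(np.array(P)/1000.)
N=X([(37.5,52,0),(37.5,-52,0),(-37.5,52,24),(-37.5,-52,24)])
S=eyes.calibration('scene');T=eyes.calibration('top')
print('scene crop pred',((proj(S,N)-[270,140]+.5)*4-.5).round(0).tolist()); print('top crop pred',((proj(T,N)-[160,180]+.5)*4-.5+[400,0]).round(0).tolist())
```

```text
[0.47172382 0.1910626  0.05802468] [ 1.23091003e+01 -5.99697649e-03 -3.40005400e-03] [-0.69  0.31  0.23  2.19 -0.16  0.82  1.44]
scene crop pred [[323.0, 216.0], [188.0, 201.0], [329.0, 136.0], [198.0, 123.0]]
top crop pred [[478.0, 226.0], [606.0, 198.0], [488.0, 319.0], [620.0, 290.0]]
```

View pics/bay1.png

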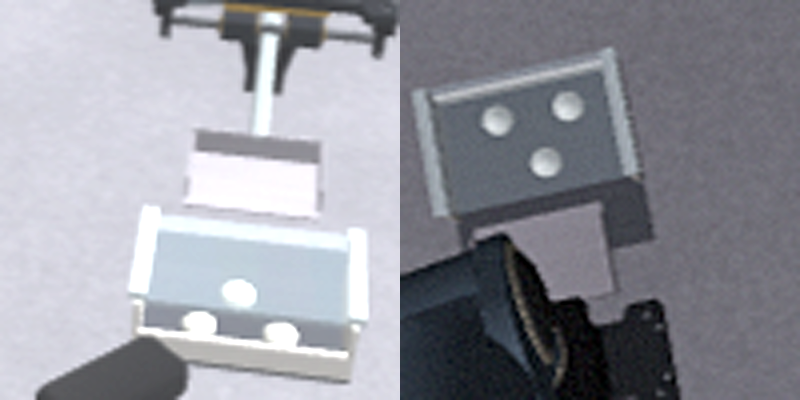

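Top crop: pan nose corners (476,228) and (603,204) sit 1–1.5 px from prediction, so the in-hand pose is right to about 2 mm. Shells are undisturbed at (498,121), (568,106) and (545,162). Next I'll lower onto the apron.

```bash
cat >> h.py <<'E'
QB=np.array([.5715,.2135,.213])
def wp(x,y,z,pit,n):  # nose position in bay (mm, z above counter), nose-down pitch
    Rs=Ro.from_euler('ZY',[QB[2],np.radians(pit)]); nose=place(QB,[[x,y,z-.7]])[0]
    return (*tool(nose-Rs.apply([.0375,0,0]),QB[2],pit),n)
def where():
    o,R=scoop(); n=o+R.apply([.0375,0,0])-[QB[0],QB[1],0]; c,s=np.cos(QB[2]),np.sin(QB[2])
    print('nose in bay',(1000*np.array([c*n[0]+s*n[1],-s*n[0]+c*n[1],n[2]+.0007])).round(1),'ypr',R.as_euler('ZYX',degrees=True).round(2),'F',bot.get_obs()['ft_force'].round(1))
E
python3 - <<'E'
from h import *
where(); show([wp(-64,-2.5,30,3,3),wp(-64,-2.5,8,3,4),wp(-64,-2.5,4,3,3),wp(-20,-2.5,4,3,10),wp(48,-2.5,4,3,10)])
E
```

```text
nose in bay [-65.6   0.8  58.3] ypr [12.51  0.09  0.03] F [-0.1 -0.5 -2.7]
-- 3 dp first [-2.7, -0.8, 6.7] mid [-2.8, -0.8, 6.6] last [-2.9, -0.8, 6.6] rot [-0.01, 0.97, 0.1]
-- 4 dp first [-1.2, 0.0, 5.4] mid [-1.2, 0.0, 5.4] last [-1.2, 0.0, 5.4] rot [0.0, 0.0, 0.0]
-- 3 dp first [-0.3, 0.0, 1.3] mid [-0.3, 0.0, 1.3] last [-0.3, 0.0, 1.3] rot [0.0, 0.0, 0.0]
-- 10 dp first [-4.3, 0.0, -1.0] mid [-4.3, 0.0, -1.0] last [-4.3, 0.0, -1.0] rot [0.0, 0.0, 0.0]
-- 10 dp first [-6.6, -0.0, -1.5] mid [-6.6, -0.0, -1.5] last [-6.6, -0.0, -1.5] rot [0.0, 0.0, 0.0]
```

>>> apply_moves:
  dp:
    - [-2.7, -0.8, 6.7]
    - [-2.8, -0.8, 6.6]
    - [-2.9, -0.8, 6.6]
    - [-1.2, 0, 5.4]
    - [-1.2, 0, 5.4]
  delta_rot:
    - [0, 1, 0.1]
    - [0, 1, 0.1]
    - [0, 1, 0.1]
    - [0, 0, 0]
    - [0, 0, 0]
  gripper: [1, 1, 1, 1, 1]

```text
time_s: 7.8
tcp_pos: [0.3758, 0.1659, 0.0767]
ee_rot: [-0.113, -0.103, 0.988, -0.013]
ft_force: [1.0, -0.1, -2.5]
gripper_width: 0.0133
grasp_force: 55.0
```

>>> apply_moves:
  dp:
    - [-1.2, 0, 5.4]
    - [-1.2, 0, 5.4]
    - [-0.3, 0, 1.3]
    - [0, 0, 0]
    - [0, 0, 0]
  delta_rot:
    - [0, 0, 0]
    - [0, 0, 0]
    - [0, 0, 0]
    - [0, 0, 0]
    - [0, 0, 0]
  gripper: [1, 1, 1, 1, 1]

```text
time_s: 8.3
tcp_pos: [0.3756, 0.1664, 0.0653]
ee_rot: [-0.112, -0.104, 0.988, -0.012]
ft_force: [-0.4, 0.8, -2.1]
gripper_width: 0.0136
grasp_force: 55.0
```

Run:
```python
from h import *
where(); a=eyes.camera('scene'); where(); print(bot.get_obs()['wrist_torque'])
```

```text
nose in bay [-62.9  -5.2   7.3] ypr [11.98  2.98 -0.06] F [-0.4  0.8 -2.1]
nose in bay [-62.8  -5.2   7.3] ypr [11.97  2.97 -0.05] F [ 0.1  0.1 -2.8]
[ 0.07403561 -0.1347075  -0.03099234]
```

>>> apply_moves:
  dp:
    - [0, 1, 0]
    - [-0.3, 1.1, 1.2]
    - [-0.3, 0, 1.1]
    - [-0.1, 0, 0.6]
    - [0, 0, 0]
  delta_rot:
    - [0, 0, -0.23]
    - [0, 0, 0]
    - [0, 0, 0]
    - [0, 0, 0]
    - [0, 0, 0]
  gripper: [1, 1, 1, 1, 1]

```text
time_s: 8.85
tcp_pos: [0.3749, 0.1684, 0.0621]
ee_rot: [-0.113, -0.106, 0.988, -0.012]
ft_force: [-1.2, 0.0, -0.5]
gripper_width: 0.0132
grasp_force: 55.0
```

>>> apply_moves:
  dp:
    - [-0.2, 0, 1.0]
    - [0, 0, 0]
    - [0, 0, 0]
    - [0, 0, 0]
    - [0, 0, 0]
  delta_rot:
    - [0, 0, 0]
    - [0, 0, 0]
    - [0, 0, 0]
    - [0, 0, 0]
    - [0, 0, 0]
  gripper: [1, 1, 1, 1, 1]

```text
time_s: 9.35
tcp_pos: [0.3749, 0.1684, 0.0611]
ee_rot: [-0.113, -0.106, 0.988, -0.012]
ft_force: [-2.0, -0.0, -0.7]
gripper_width: 0.0134
grasp_force: 55.0
```

Run:
```python
from h import *
where(); a=eyes.camera('scene'); where(); print(bot.get_obs()['wrist_torque'])
b=eyes.camera('scene'); where(); print(bot.get_obs()['wrist_torque'])
cv2.imwrite('pics/apron.png',cv2.resize(a[130:240,270:380],(600,600),interpolation=cv2.INTER_CUBIC)[:,:,::-1])
```

```text
nose in bay [-63.1  -2.6   3. ] ypr [ 1.22e+01  3.01e+00 -1.00e-02] F [-2.  -0.  -0.7]
nose in bay [-63.1  -2.6   3. ] ypr [ 1.22e+01  3.01e+00 -1.00e-02] F [-1.8  0.2 -0.4]
[ 0.14749117 -0.00216172 -0.01781224]
nose in bay [-63.1  -2.6   3. ] ypr [ 1.22e+01  3.01e+00 -1.00e-02] F [-1.2 -0.  -0.9]
[ 0.16904383 -0.05903431  0.01679244]
```

View pics/apron.png

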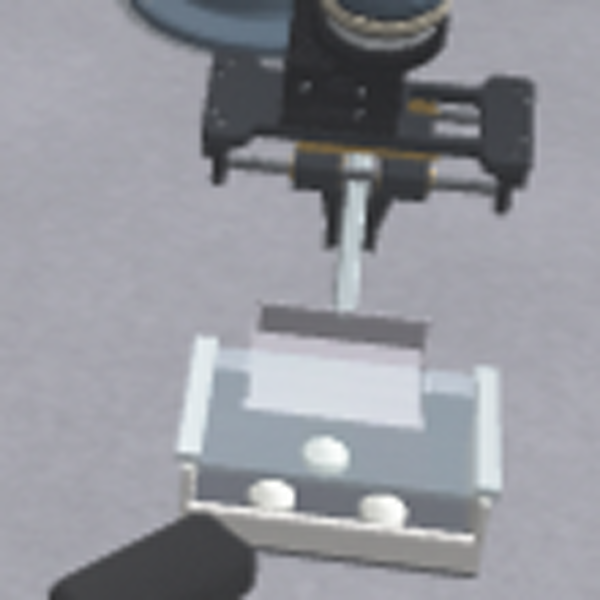

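Scene crop: the pan rests on the apron, nose at (247,410)–(424,425). It covers shells (272,493), (383,510) and (325,455) with a few mm spare on each side. Sliding in.

>>> apply_moves:
  dp:
    - [-4.9, -0.5, -1.1]
    - [-4.9, -0.5, -1.1]
    - [-4.9, 0, -1.1]
    - [-4.9, 0, -1.1]
    - [-4.9, 0, -1.1]
  delta_rot:
    - [0, 0, 0]
    - [0, 0, 0]
    - [0, 0, 0]
    - [0, 0, 0]
    - [0, 0, 0]
  gripper: [1, 1, 1, 1, 1]

```text
time_s: 9.95
tcp_pos: [0.4004, 0.1727, 0.0609]
ee_rot: [-0.112, -0.105, 0.988, -0.012]
ft_force: [-1.5, -0.2, -0.2]
gripper_width: 0.0133
grasp_force: 55.0
```

>>> apply_moves:
  dp:
    - [-4.9, 0, -1.1]
    - [-4.9, 0, -1.1]
    - [-4.9, 0, -1.1]
    - [-4.9, 0, -1.1]
    - [-4.9, 0, -1.1]
  delta_rot:
    - [0, 0, 0]
    - [0, 0, 0]
    - [0, 0, 0]
    - [0, 0, 0]
    - [0, 0, 0]
  gripper: [1, 1, 1, 1, 1]

```text
time_s: 10.45
tcp_pos: [0.4247, 0.1781, 0.0608]
ee_rot: [-0.113, -0.106, 0.988, -0.012]
ft_force: [-2.1, 0.1, 0.3]
gripper_width: 0.0135
grasp_force: 55.0
```

Run:
```python
from h import *
where(); print(bot.get_obs()['wrist_torque'])
```

```text
nose in bay [-12.4  -3.6   2.7] ypr [ 1.22e+01  3.01e+00 -1.00e-02] F [-2.1  0.1  0.3]
[ 0.04576544  0.0270547  -0.02950816]
```

>>> apply_moves:
  dp:
    - [-4.9, 0, -1.15]
    - [-4.9, 0, -1.15]
    - [-4.9, 0, -1.15]
    - [-4.9, 0, -1.15]
    - [-4.9, 0, -1.15]
  delta_rot:
    - [0, 0, 0]
    - [0, 0, 0]
    - [0, 0, 0]
    - [0, 0, 0]
    - [0, 0, 0]
  gripper: [1, 1, 1, 1, 1]

```text
time_s: 10.95
tcp_pos: [0.4493, 0.1834, 0.0609]
ee_rot: [-0.113, -0.106, 0.988, -0.012]
ft_force: [-2.2, -0.3, 1.0]
gripper_width: 0.0135
grasp_force: 55.0
```

>>> apply_moves:
  dp:
    - [-4.9, 0, -1.15]
    - [-4.9, 0, -1.15]
    - [-4.9, 0, -1.15]
    - [-4.9, 0, -1.15]
    - [-2, 0, -0.4]
  delta_rot:
    - [0, 0, 0]
    - [0, 0, 0]
    - [0, 0, 0]
    - [0, 0, 0]
    - [0, 0, 0]
  gripper: [1, 1, 1, 1, 1]

```text
time_s: 11.45
tcp_pos: [0.4712, 0.1881, 0.0609]
ee_rot: [-0.112, -0.106, 0.988, -0.012]
ft_force: [-2.1, -0.4, -0.1]
gripper_width: 0.0134
grasp_force: 55.0
```

Run:
```python
from h import *
where(); print(bot.get_obs()['wrist_torque'])
a=eyes.camera('scene');b=eyes.camera('top')
im=np.hstack([cv2.resize(a[160:240,290:370],(400,400),interpolation=cv2.INTER_CUBIC),cv2.resize(b[180:260,150:230],(400,400),interpolation=cv2.INTER_CUBIC)])
cv2.imwrite('pics/in.png',im[:,:,::-1])
```

```text
nose in bay [35.2 -3.6  2.9] ypr [ 1.22e+01  2.97e+00 -1.00e-02] F [-2.1 -0.4 -0.1]
[-0.04964649  0.14724879 -0.01650485]
```

View pics/in.png

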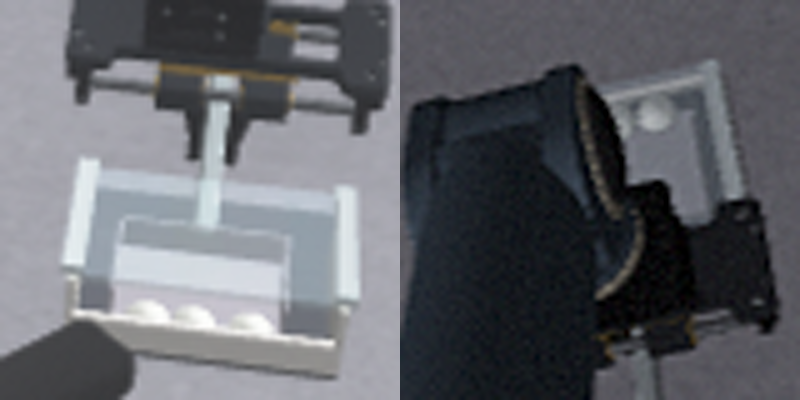

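All three shells sit between the pan's sides (scene crop x 150, 193, 250, with the pan at 117–287) near the back wall. I'll finish the stroke slowly.

>>> apply_moves:
  dp:
    - [-2.9, 0, -0.65]
    - [-2.9, 0, -0.65]
    - [-2.9, 0, -0.65]
    - [-1.5, 0, -0.3]
    - [0, 0, 0]
  delta_rot:
    - [0, 0, 0]
    - [0, 0, 0]
    - [0, 0, 0]
    - [0, 0, 0]
    - [0, 0, 0]
  gripper: [1, 1, 1, 1, 1]

```text
time_s: 12.05
tcp_pos: [0.4813, 0.1903, 0.0608]
ee_rot: [-0.112, -0.106, 0.988, -0.012]
ft_force: [-1.3, 0.2, 1.0]
gripper_width: 0.0129
grasp_force: 55.0
```

>>> apply_moves:
  dp:
    - [-1.5, 0, -0.3]
    - [-1, 0, -0.2]
    - [0, 0, 0]
    - [0, 0, 0]
    - [0, 0, 0]
  delta_rot:
    - [0, 0, 0]
    - [0, 0, 0]
    - [0, 0, 0]
    - [0, 0, 0]
    - [0, 0, 0]
  gripper: [1, 1, 1, 1, 1]

```text
time_s: 12.55
tcp_pos: [0.4834, 0.1907, 0.0607]
ee_rot: [-0.112, -0.106, 0.988, -0.012]
ft_force: [-1.7, -0.9, 0.5]
gripper_width: 0.0133
grasp_force: 55.0
```

Run:
```python
from h import *
where(); print(bot.get_obs()['wrist_torque'])
```

```text
nose in bay [47.6 -3.7  2.7] ypr [ 1.219e+01  2.990e+00 -1.000e-02] F [-1.7 -0.9  0.5]
[ 0.02436205  0.04428255 -0.03626096]
```

>>> apply_moves:
  dp:
    - [-1, 0, -0.2]
    - [-1, 0, -0.2]
    - [0, 0, 0]
    - [0, 0, 0]
    - [0, 0, 0]
  delta_rot:
    - [0, 0, 0]
    - [0, 0, 0]
    - [0, 0, 0]
    - [0, 0, 0]
    - [0, 0, 0]
  gripper: [1, 1, 1, 1, 1]

```text
time_s: 13.05
tcp_pos: [0.4836, 0.1905, 0.0605]
ee_rot: [-0.115, -0.106, 0.988, -0.013]
ft_force: [-6.9, -2.0, 2.8]
gripper_width: 0.0135
grasp_force: 55.0
```

Run:
```python
from h import *
where(); print(bot.get_obs()['wrist_torque'])
a=eyes.camera('scene'); cv2.imwrite('pics/in2.png',cv2.resize(a[160:240,290:370],(600,600),interpolation=cv2.INTER_CUBIC)[:,:,::-1])
# plan: pitch to nose-up 8 about the pan's rear lower edge, +5 mm
Rr=Ro.from_euler('ZY',[QB[2],0]); 
def wpo(xr,y,zr,pit,n): # rear edge position in bay
    Rs=Ro.from_euler('ZY',[QB[2],np.radians(pit)]); e=place(QB,[[xr,y,zr-.7]])[0]
    return (*tool(e+Rs.apply([.0375,0,0]),QB[2],pit),n)
show([wpo(-27,-3.6,9,0,3),wpo(-28,-3.6,9,-8,6),wpo(-150,-3.6,10,-8,20)])
```

```text
nose in bay [47.5 -3.9  1.8] ypr [12.21  3.24 -0.04] F [-6.9 -2.   2.8]
[-0.22893221  0.83727527  0.12966718]
-- 3 dp first [0.8, 0.1, 0.5] mid [0.8, 0.1, 0.4] last [0.8, 0.1, 0.4] rot [-0.01, -1.08, 0.0]
-- 6 dp first [1.0, -0.0, 1.8] mid [1.1, -0.0, 1.7] last [1.2, -0.0, 1.7] rot [0.0, -1.33, -0.0]
-- 20 dp first [6.1, -0.0, 0.2] mid [6.1, -0.0, 0.2] last [6.1, -0.0, 0.2] rot [0.0, 0.0, 0.0]
```

View pics/in2.png

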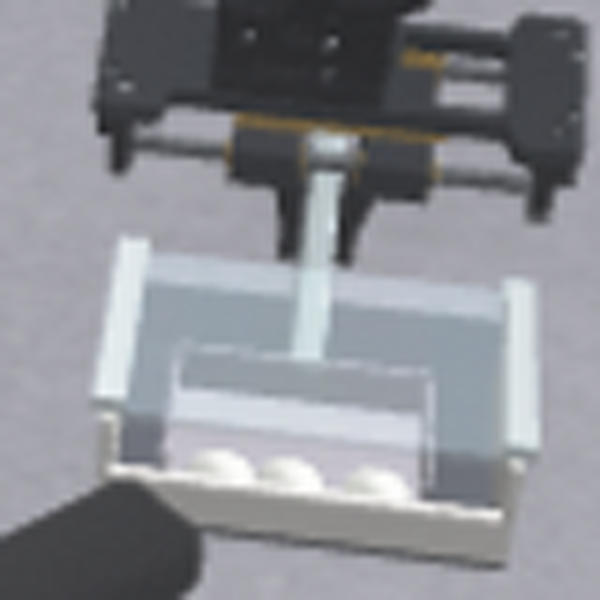

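Scene crop: shells (225,465), (290,473) and (378,485) are against the back wall on the pan. The x force of −7 N says the nose has reached the wall. I'll level, tip the nose up, then retract.

>>> apply_moves:
  dp:
    - [1.5, 0, 0.7]
    - [1.5, 0, 0.6]
    - [1, 0, 0.5]
    - [1, 0, 1.8]
    - [1, 0, 1.8]
  delta_rot:
    - [0, -1.1, 0]
    - [0, -1.1, 0]
    - [0, -1.1, 0]
    - [0, -1.3, 0]
    - [0, -1.3, 0]
  gripper: [1, 1, 1, 1, 1]

```text
time_s: 13.6
tcp_pos: [0.479, 0.19, 0.0564]
ee_rot: [-0.06, -0.106, 0.993, -0.006]
ft_force: [0.8, -0.4, -3.0]
gripper_width: 0.0133
grasp_force: 55.0
```

>>> apply_moves:
  dp:
    - [1.1, 0, 1.7]
    - [1.1, 0, 1.7]
    - [1.1, 0, 1.7]
    - [1.2, 0, 1.7]
    - [0, 0, 0]
  delta_rot:
    - [0, -1.3, 0]
    - [0, -1.3, 0]
    - [0, -1.3, 0]
    - [0, -1.3, 0]
    - [0, 0, 0]
  gripper: [1, 1, 1, 1, 1]

```text
time_s: 14.1
tcp_pos: [0.4729, 0.1886, 0.05]
ee_rot: [-0.017, -0.106, 0.994, -0.002]
ft_force: [-0.2, -1.0, -2.6]
gripper_width: 0.0132
grasp_force: 55.0
```

Run:
```python
from h import *
where(); print(bot.get_obs()['wrist_torque'])
a=eyes.camera('scene'); where(); cv2.imwrite('pics/in3.png',cv2.resize(a[160:240,290:370],(600,600),interpolation=cv2.INTER_CUBIC)[:,:,::-1])
o,R=scoop(); print('rear z',o+R.apply([-.0375,0,0])+[0,0,.0007])
```

```text
nose in bay [45.6 -3.5 19.7] ypr [ 1.221e+01 -8.100e+00 -1.000e-02] F [-0.2 -1.  -2.6]
[ 0.00050004  0.24737813 -0.05419731]
nose in bay [46.2 -3.4 19.9] ypr [12.21 -8.11 -0.  ] F [-0.3  0.3 -2.9]
rear z [0.54484881 0.20420403 0.00933529]
```

>>> apply_moves:
  dp:
    - [1, 0, 0]
    - [2, 0, 0]
    - [3.5, 0, 0.1]
    - [5, 0, 0.2]
    - [6, 0, 0.2]
  delta_rot:
    - [0, 0, 0]
    - [0, 0, 0]
    - [0, 0, 0]
    - [0, 0, 0]
    - [0, 0, 0]
  gripper: [1, 1, 1, 1, 1]

```text
time_s: 14.65
tcp_pos: [0.4561, 0.1848, 0.0502]
ee_rot: [-0.017, -0.106, 0.994, -0.002]
ft_force: [-0.5, -0.6, -3.1]
gripper_width: 0.0134
grasp_force: 55.0
```

>>> apply_moves:
  dp:
    - [6, 0, 0.2]
    - [6, 0, 0.2]
    - [6, 0, 0.2]
    - [6, 0, 0.2]
    - [6, 0, 0.2]
  delta_rot:
    - [0, 0, 0]
    - [0, 0, 0]
    - [0, 0, 0]
    - [0, 0, 0]
    - [0, 0, 0]
  gripper: [1, 1, 1, 1, 1]

```text
time_s: 15.15
tcp_pos: [0.4267, 0.1785, 0.0502]
ee_rot: [-0.016, -0.106, 0.994, -0.002]
ft_force: [-0.5, 0.5, -2.7]
gripper_width: 0.0134
grasp_force: 55.0
```

>>> apply_moves:
  dp:
    - [6, 0, 0.2]
    - [6, 0, 0.2]
    - [6, 0, 0.2]
    - [6, 0, 0.2]
    - [6, 0, 0.2]
  delta_rot:
    - [0, 0, 0]
    - [0, 0, 0]
    - [0, 0, 0]
    - [0, 0, 0]
    - [0, 0, 0]
  gripper: [1, 1, 1, 1, 1]

```text
time_s: 15.65
tcp_pos: [0.3974, 0.1722, 0.0502]
ee_rot: [-0.016, -0.106, 0.994, -0.002]
ft_force: [0.5, 0.1, -3.3]
gripper_width: 0.013
grasp_force: 55.0
```

```bash
cat >> h.py <<'E'
def blobs(cam):
    im=eyes.camera(cam); c=eyes.calibration(cam); o,R=scoop()
    m=(im.min(2)>185).astype(np.uint8); n,l,st,ce=cv2.connectedComponentsWithStats(m)
    for i in range(1,n):
        if 8<st[i,4]<150:
            w=back(c,ce[i],o[2]+.02); print(cam,ce[i].round(0),'area',st[i,4],'scoop xy mm',(1000*R.inv().apply(w-o)[:2]).round(0))
    return im
E
python3 - <<'E'
from h import *
where(); im=blobs('scene'); blobs('top'); cv2.imwrite('pics/ret.png',im[:,:,::-1])
E
```

```text
nose in bay [-31.6  -3.6  20. ] ypr [ 1.22e+01 -8.11e+00 -1.00e-02] F [ 0.5  0.1 -3.3]
scene [239.   3.] area 44 scoop xy mm [-2921. -1040.]
scene [261.   4.] area 55 scoop xy mm [-2920.  -824.]
scene [284.   5.] area 67 scoop xy mm [-2919.  -600.]
scene [505.   0.] area 13 scoop xy mm [-3569.  1535.]
scene [309.   7.] area 62 scoop xy mm [-2882.  -364.]
scene [388.  12.] area 52 scoop xy mm [-2782.   354.]
scene [417.  14.] area 46 scoop xy mm [-2759.   594.]
scene [448.  15.] area 43 scoop xy mm [-2739.   841.]
scene [479.  18.] area 37 scoop xy mm [-2704.  1083.]
scene [509.  20.] area 18 scoop xy mm [-2664.  1303.]
scene [269.  26.] area 136 scoop xy mm [-2091.  -595.]
scene [239.  40.] area 70 scoop xy mm [-1671.  -726.]
scene [260.  42.] area 66 scoop xy mm [-1639.  -569.]
scene [282.  45.] area 66 scoop xy mm [-1613.  -412.]
scene [305.  47.] area 65 scoop xy mm [-1580.  -254.]
scene [380.  55.] area 58 scoop xy mm [-1499.   221.]
scene [407.  58.] area 58 scoop xy mm [-1473.   377.]
scene [262.  63.] area 138 scoop xy mm [-1226.  -470.]
scene [435.  61.] area 55 scoop xy mm [
[... 298 characters left out ...]
 area 25 scoop xy mm [-961. -217.]
scene [373.  94.] area 64 scoop xy mm [-869.  155.]
scene [161. 100.] area 102 scoop xy mm [-597. -836.]
scene [398.  97.] area 62 scoop xy mm [-845.  274.]
scene [425. 101.] area 60 scoop xy mm [-823.  393.]
scene [452. 105.] area 62 scoop xy mm [-801.  510.]
scene [481. 109.] area 61 scoop xy mm [-778.  630.]
scene [156. 122.] area 11 scoop xy mm [-379. -763.]
scene [333. 179.] area 82 scoop xy mm [-94.   0.]
scene [152. 177.] area 32 scoop xy mm [   7. -604.]
scene [357. 206.] area 132 scoop xy mm [36. 79.]
scene [433. 211.] area 45 scoop xy mm [ 15. 301.]
scene [435. 223.] area 66 scoop xy mm [ 70. 298.]
scene [330. 225.] area 60 scoop xy mm [137.   2.]
```

>>> apply_moves:
  dp:
    - [6, 0, 0.2]
    - [6, 0, 0.2]
    - [6, 0, 0.2]
    - [5, 0, 0.2]
    - [3, 0, 0.1]
  delta_rot:
    - [0, 0, 0]
    - [0, 0, 0]
    - [0, 0, 0]
    - [0, 0, 0]
    - [0, 0, 0]
  gripper: [1, 1, 1, 1, 1]

```text
time_s: 16.25
tcp_pos: [0.3717, 0.1666, 0.0501]
ee_rot: [-0.017, -0.106, 0.994, -0.002]
ft_force: [-0.9, 0.7, -2.6]
gripper_width: 0.0131
grasp_force: 55.0
```

Run:
```python
from h import *
where(); print(bot.get_obs()['joint_positions'].round(2))
c=eyes.calibration('scene'); im=eyes.camera('scene'); o,R=scoop()
cv2.imwrite('pics/ret2.png',im[:,:,::-1])
# rectify pan plane (8 mm above the floor) to a 1 mm grid and list brightness peaks
P=[(-37,52,10),(37,52,10),(37,-52,10),(-37,-52,10)]
uv=proj(c,o+R.apply(np.array(P)/1000.)).astype(np.float32)
H=cv2.getPerspectiveTransform(uv,np.float32([(0,0),(74,0),(74,104),(0,104)]))
g=cv2.warpPerspective(im,H,(75,105)).min(2)
print(cv2.resize(g,(15,21),interpolation=cv2.INTER_AREA))
```

```text
nose in bay [-57.9  -3.6  19.8] ypr [12.21 -8.07 -0.02] F [-0.9  0.7 -2.6]
[-0.71  0.38  0.22  2.3  -0.19  0.51  1.45]
[[142 143 144 146 149 156 161 163 169 180 181 173 170 168 161]
 [114 114 114 116 130 152 171 177 184 192 198 201 203 204 202]
 [112 112 113 115 137 166 187 194 203 211 219 233 241 242 235]
 [112 112 113 114 134 168 186 193 200 212 228 240 246 245 241]
 [111 113 113 114 128 172 188 193 197 212 228 237 235 235 234]
 [111 112 113 116 128 168 189 195 200 210 219 225 224 224 217]
 [111 111 113 116 129 162 188 195 200 208 215 218 219 212 199]
 [111 111 112 116 136 164 187 193 201 209 213 214 215 213 208]
 [111 111 112 113 137 169 187 192 200 209 213 217 222 225 221]
 [111 111 111 112 131 170 186 192 197 209 218 232 243 245 236]
 [112 112 112 113 126 171 188 192 195 209 228 242 244 242 237]
 [111 112 112 115 128 166 187 192 197 209 224 235 232 231 227]
 [110 111 111 114 130 160 185 191 197 204 213 221 222 222 214]
 [110 111 111 112 135 164 186 190 198 205 211 216 218 217 207]
 [110 110 111 111 134 168 185 189 196 204 214 227 238 240 233]
 [110 110 110 111 129 172 186 190 194 205 226 242 246 245 238]
 [110 110 110 113 127 169 186 190 194 205 224 239 237 235 231]
 [110 110 110 113 127 162 185 190 193 201 213 225 226 225 219]
 [109 110 110 112 131 160 184 188 194 201 208 215 217 214 203]
 [109 110 110 111 136 166 184 188 195 203 207 209 210 210 205]
 [128 130 130 134 152 173 181 183 189 199 200 199 197 195 191]]
```

All three shells are on the pan near the nose (rectified brightness peaks at x≈+25 mm, at three separate y positions). I'll lift, then swing to the tray.

```bash
cat >> h.py <<'E'
QT=np.array([.6035,-.249,-.07])
def wt(x,y,z,pit,n,yaw=-.07):  # nose in tray frame
    Rs=Ro.from_euler('ZY',[yaw,np.radians(pit)]); nose=place(QT,[[x,y,z-.7]])[0]
    return (*tool(nose-Rs.apply([.0375,0,0]),yaw,pit),n)
def groups(a,b,n,k=5):
    r=rows(*a,*b,n)
    for i in range(0,n,k): print(np.mean([q[0] for q in r[i:i+k]],0).round(1).tolist(),np.mean([q[1] for q in r[i:i+k]],0).round(2).tolist())
E
python3 - <<'E'
from h import *
p,R=cur(); p2=p+[0,0,.085]; print(rows(p,R,p2,R,8)[0])
w=wt(-5,0,120,-8,30); print(w[0],np.hypot(*w[0][:2])); groups((p2,R),w[:2],30)
E
```

```text
([0.4, -0.0, -10.6], [0.0, 0.0, 0.0])
[ 0.45163665 -0.23835217  0.15052138] 0.5106734939270602
[0.0, -13.8, -0.5] [-0.02, 0.0, 0.54]
[-0.7, -13.7, -0.5] [-0.02, 0.0, 0.54]
[-1.3, -13.7, -0.6] [-0.02, 0.0, 0.54]
[-1.9, -13.6, -0.6] [-0.02, 0.0, 0.54]
[-2.6, -13.5, -0.6] [-0.02, 0.0, 0.54]
[-3.2, -13.4, -0.6] [-0.02, 0.0, 0.54]
```

>>> apply_moves:
  dp:
    - [0.1, 0, -4]
    - [0.3, 0, -9]
    - [0.4, 0, -12]
    - [0.4, 0, -12]
    - [0.4, 0, -12]
  delta_rot:
    - [0, 0, 0]
    - [0, 0, 0]
    - [0, 0, 0]
    - [0, 0, 0]
    - [0, 0, 0]
  gripper: [1, 1, 1, 1, 1]

```text
time_s: 16.8
tcp_pos: [0.3729, 0.1669, 0.1004]
ee_rot: [-0.016, -0.106, 0.994, -0.002]
ft_force: [0.3, -0.5, -3.8]
gripper_width: 0.0133
grasp_force: 55.0
```

>>> apply_moves:
  dp:
    - [0.4, 0, -12]
    - [0.4, 0, -12]
    - [0.3, -2, -8]
    - [0.1, -5, -4]
    - [0, -9, 0]
  delta_rot:
    - [0, 0, 0]
    - [0, 0, 0]
    - [0, 0, 0]
    - [0, 0, 0.2]
    - [0, 0, 0.4]
  gripper: [1, 1, 1, 1, 1]

```text
time_s: 17.3
tcp_pos: [0.3762, 0.1511, 0.1357]
ee_rot: [-0.016, -0.101, 0.995, -0.002]
ft_force: [0.1, -0.3, -4.0]
gripper_width: 0.0134
grasp_force: 55.0
```

>>> apply_moves:
  dp:
    - [0, -13.5, -0.5]
    - [0, -13.5, -0.5]
    - [0, -13.5, -0.5]
    - [0, -13.5, -0.5]
    - [0, -13.5, -0.5]
  delta_rot:
    - [0, 0, 0.54]
    - [0, 0, 0.54]
    - [0, 0, 0.54]
    - [0, 0, 0.54]
    - [0, 0, 0.54]
  gripper: [1, 1, 1, 1, 1]

```text
time_s: 17.8
tcp_pos: [0.3883, 0.0833, 0.1377]
ee_rot: [-0.017, -0.077, 0.997, -0.002]
ft_force: [0.5, 0.5, -3.0]
gripper_width: 0.0138
grasp_force: 55.0
```

>>> apply_moves:
  dp:
    - [-0.7, -13.5, -0.5]
    - [-0.7, -13.5, -0.5]
    - [-0.7, -13.5, -0.5]
    - [-0.7, -13.5, -0.5]
    - [-0.7, -13.5, -0.5]
  delta_rot:
    - [0, 0, 0.54]
    - [0, 0, 0.54]
    - [0, 0, 0.54]
    - [0, 0, 0.54]
    - [0, 0, 0.54]
  gripper: [1, 1, 1, 1, 1]

```text
time_s: 18.3
tcp_pos: [0.4011, 0.0173, 0.1404]
ee_rot: [-0.016, -0.054, 0.998, -0.003]
ft_force: [-0.2, 0.8, -2.8]
gripper_width: 0.0135
grasp_force: 55.0
```

>>> apply_moves:
  dp:
    - [-1.3, -13.5, -0.5]
    - [-1.3, -13.5, -0.5]
    - [-1.3, -13.5, -0.5]
    - [-1.3, -13.5, -0.5]
    - [-1.3, -13.5, -0.5]
  delta_rot:
    - [0, 0, 0.54]
    - [0, 0, 0.54]
    - [0, 0, 0.54]
    - [0, 0, 0.54]
    - [0, 0, 0.54]
  gripper: [1, 1, 1, 1, 1]

```text
time_s: 18.8
tcp_pos: [0.4137, -0.0493, 0.1429]
ee_rot: [-0.016, -0.03, 0.999, -0.003]
ft_force: [-0.6, 0.1, -3.3]
gripper_width: 0.0136
grasp_force: 55.0
```

>>> apply_moves:
  dp:
    - [-1.9, -13.5, -0.5]
    - [-1.9, -13.5, -0.5]
    - [-1.9, -13.5, -0.5]
    - [-1.9, -13.5, -0.5]
    - [-1.9, -13.5, -0.5]
  delta_rot:
    - [0, 0, 0.54]
    - [0, 0, 0.54]
    - [0, 0, 0.54]
    - [0, 0, 0.54]
    - [0, 0, 0.54]
  gripper: [1, 1, 1, 1, 1]

```text
time_s: 19.3
tcp_pos: [0.4261, -0.1164, 0.1455]
ee_rot: [-0.016, -0.007, 1.0, -0.004]
ft_force: [0.6, 0.4, -2.2]
gripper_width: 0.0135
grasp_force: 55.0
```

>>> apply_moves:
  dp:
    - [-2.5, -13.5, -0.5]
    - [-2.5, -13.5, -0.5]
    - [-2.5, -13.5, -0.5]
    - [-2.5, -13.5, -0.5]
    - [-2.5, -13.5, -0.5]
  delta_rot:
    - [0, 0, 0.54]
    - [0, 0, 0.54]
    - [0, 0, 0.54]
    - [0, 0, 0.54]
    - [0, 0, 0.54]
  gripper: [1, 1, 1, 1, 1]

```text
time_s: 19.8
tcp_pos: [0.4383, -0.1839, 0.1481]
ee_rot: [-0.016, 0.017, 1.0, -0.004]
ft_force: [0.1, -0.1, -3.0]
gripper_width: 0.0131
grasp_force: 55.0
```

Run:
```python
from h import *
o,R=scoop(); print(o,R.as_euler('ZYX',degrees=True).round(2))
c=eyes.calibration('scene'); im=eyes.camera('scene')
cv2.imwrite('pics/tr.png',im[:,:,::-1])
P=[(-37,52,10),(37,52,10),(37,-52,10),(-37,-52,10)]
uv=proj(c,o+R.apply(np.array(P)/1000.)).astype(np.float32)
H=cv2.getPerspectiveTransform(uv,np.float32([(0,0),(74,0),(74,104),(0,104)]))
print(cv2.resize(cv2.warpPerspective(im,H,(75,105)).min(2),(15,21),interpolation=cv2.INTER_AREA))
w=wt(-5,0,120,-8,30); groups(cur(),w[:2],10)
```

```text
[ 0.5484678  -0.18788272  0.1119617 ] [-1.86 -8.16 -0.48]
[[154 153 153 154 154 154 155 155 156 156 156 154 161 182 201]
 [154 156 156 154 154 159 167 172 172 170 169 187 219 226 214]
 [136 137 135 134 147 173 188 194 194 194 211 240 247 238 222]
 [113 113 114 113 134 174 193 198 199 205 231 247 245 237 223]
 [110 111 110 115 132 168 193 198 201 215 237 240 234 227 209]
 [110 110 110 113 139 178 194 198 199 209 228 227 218 212 203]
 [110 110 111 111 132 173 193 197 199 200 208 209 207 205 205]
 [110 110 110 115 133 167 192 197 199 199 200 202 208 216 211]
 [110 111 111 113 138 176 192 197 198 198 204 224 237 233 214]
 [110 110 110 111 129 171 193 196 197 199 219 244 247 242 218]
 [109 110 110 114 137 170 190 195 195 206 235 246 244 237 220]
 [110 110 110 112 137 175 191 196 195 203 232 241 232 223 211]
 [109 110 110 110 126 169 192 195 197 204 214 220 217 214 203]
 [108 109 109 113 137 170 189 194 194 197 199 212 228 226 212]
 [108 110 109 111 136 173 190 194 193 194 209 238 247 240 219]
 [108 109 109 110 127 167 190 193 193 197 223 246 246 240 219]
 [108 109 108 113 135 168 187 191 190 202 234 245 238 229 216]
 [108 109 109 111 137 166 176 177 175 181 209 228 218 210 191]
 [108 109 112 125 146 158 159 158 159 163 173 186 184 179 165]
 [110 118 136 149 152 153 153 154 154 155 156 160 159 156 150]
 [127 144 151 153 153 154 154 154 154 154 154 154 151 149 155]]
[-1.5, -5.1, -0.2] [-0.07, 0.03, 0.19]
[-1.6, -5.1, -0.2] [-0.07, 0.03, 0.19]
```

Three shells are still on the pan (three separate peaks). Continuing over the tray.

>>> apply_moves:
  dp:
    - [-3, -11, -0.4]
    - [-3, -10, -0.4]
    - [-2.5, -9, -0.4]
    - [-2.5, -8, -0.4]
    - [-2, -6, -0.2]
  delta_rot:
    - [-0.1, 0, 0.4]
    - [-0.1, 0, 0.4]
    - [-0.1, 0, 0.4]
    - [-0.1, 0, 0.4]
    - [-0.1, 0, 0.3]
  gripper: [1, 1, 1, 1, 1]

```text
time_s: 20.35
tcp_pos: [0.4494, -0.2281, 0.1498]
ee_rot: [-0.016, 0.034, 0.999, 0.0]
ft_force: [-0.2, 0.8, -2.9]
gripper_width: 0.0132
grasp_force: 55.0
```

>>> apply_moves:
  dp:
    - [-1.5, -4, -0.2]
    - [-1, -2, 0]
    - [0, 0, 0]
    - [0, 0, 0]
    - [0, 0, 0]
  delta_rot:
    - [-0.1, 0, 0]
    - [-0.1, 0, 0]
    - [0, 0, 0]
    - [0, 0, 0]
    - [0, 0, 0]
  gripper: [1, 1, 1, 1, 1]

```text
time_s: 20.85
tcp_pos: [0.4513, -0.233, 0.1498]
ee_rot: [-0.016, 0.033, 0.999, 0.002]
ft_force: [-0.1, 0.3, -2.9]
gripper_width: 0.0136
grasp_force: 55.0
```

Run:
```python
from h import *
o,R=scoop(); print(o,R.as_euler('ZYX',degrees=True).round(2))
p,r=cur(); A=wt(-5,0,60,5,10); B=wt(-5,0,40,14,5); C=wt(-10,0,24,37,10)
groups((p,r),A[:2],10);print();groups(A[:2],B[:2],5);print();groups(B[:2],C[:2],10)
```

```text
[ 0.56122431 -0.24013106  0.11365168] [-3.81 -8.16  0.19]
[-1.4, -0.5, 2.6] [0.01, 1.32, 0.03]
[-1.6, -0.5, 2.4] [0.01, 1.32, 0.03]

[-2.2, 0.0, -0.8] [0.0, 1.8, 0.0]

[-2.1, 0.0, -4.1] [0.0, 2.3, 0.0]
[-1.2, 0.0, -4.4] [0.0, 2.3, 0.0]
```

>>> apply_moves:
  dp:
    - [-1.4, -0.5, 2.6]
    - [-1.4, -0.5, 2.6]
    - [-1.4, -0.5, 2.6]
    - [-1.4, -0.5, 2.6]
    - [-1.4, -0.5, 2.6]
  delta_rot:
    - [0, 1.3, 0]
    - [0, 1.3, 0]
    - [0, 1.3, 0]
    - [0, 1.3, 0]
    - [0, 1.3, 0]
  gripper: [1, 1, 1, 1, 1]

```text
time_s: 21.35
tcp_pos: [0.4574, -0.2363, 0.1359]
ee_rot: [-0.074, 0.033, 0.997, 0.004]
ft_force: [0.0, 1.0, -2.9]
gripper_width: 0.0132
grasp_force: 55.0
```

>>> apply_moves:
  dp:
    - [-1.6, -0.5, 2.4]
    - [-1.6, -0.5, 2.4]
    - [-1.6, -0.5, 2.4]
    - [-1.6, -0.5, 2.4]
    - [-1.6, -0.5, 2.4]
  delta_rot:
    - [0, 1.3, 0]
    - [0, 1.3, 0]
    - [0, 1.3, 0]
    - [0, 1.3, 0]
    - [0, 1.3, 0]
  gripper: [1, 1, 1, 1, 1]

```text
time_s: 21.85
tcp_pos: [0.4627, -0.2392, 0.1228]
ee_rot: [-0.13, 0.033, 0.991, 0.006]
ft_force: [-0.2, -0.3, -3.2]
gripper_width: 0.0133
grasp_force: 55.0
```

>>> apply_moves:
  dp:
    - [-2.2, 0, -0.8]
    - [-2.2, 0, -0.8]
    - [-2.2, 0, -0.8]
    - [-2.2, 0, -0.8]
    - [-2.2, 0, -0.8]
  delta_rot:
    - [0, 1.8, 0]
    - [0, 1.8, 0]
    - [0, 1.8, 0]
    - [0, 1.8, 0]
    - [0, 1.8, 0]
  gripper: [1, 1, 1, 1, 1]

```text
time_s: 22.35
tcp_pos: [0.4746, -0.2399, 0.1232]
ee_rot: [-0.207, 0.032, 0.978, 0.008]
ft_force: [-0.4, 0.3, -3.3]
gripper_width: 0.0134
grasp_force: 55.0
```

Run:
```python
from h import *
o,R=scoop(); n=o+R.apply([.0375,0,0]); print('nose',n,R.as_euler('ZYX',degrees=True).round(2),bot.get_obs()['joint_positions'].round(2))
groups(cur(),wt(-12,0,22,38,10)[:2],10,2)
```

```text
nose [ 0.59926973 -0.247958    0.03927353] [-3.77 13.92  0.16] [-0.05  0.62  0.55  1.77 -0.16  1.22  2.06]
[-2.3, 0.0, -4.0] [0.0, 2.41, 0.03]
[-2.0, 0.0, -4.1] [0.0, 2.41, 0.03]
[-1.6, 0.0, -4.2] [0.0, 2.41, 0.03]
[-1.2, 0.0, -4.4] [0.0, 2.41, 0.03]
[-0.9, 0.0, -4.4] [0.0, 2.41, 0.03]
```

>>> apply_moves:
  dp:
    - [-2.3, 0, -4]
    - [-2.3, 0, -4]
    - [-2, 0, -4.1]
    - [-2, 0, -4.1]
    - [-1.6, 0, -4.2]
  delta_rot:
    - [0, 2.4, 0]
    - [0, 2.4, 0]
    - [0, 2.4, 0]
    - [0, 2.4, 0]
    - [0, 2.4, 0]
  gripper: [1, 1, 1, 1, 1]

```text
time_s: 22.85
tcp_pos: [0.4936, -0.2411, 0.1361]
ee_rot: [-0.308, 0.031, 0.951, 0.012]
ft_force: [0.0, -0.2, -2.2]
gripper_width: 0.0132
grasp_force: 55.0
```

>>> apply_moves:
  dp:
    - [-1.6, 0, -4.2]
    - [-1.2, 0, -4.3]
    - [-1.2, 0, -4.4]
    - [-0.9, 0, -4.4]
    - [-0.9, 0, -4.4]
  delta_rot:
    - [0, 2.4, 0]
    - [0, 2.4, 0]
    - [0, 2.4, 0]
    - [0, 2.4, 0]
    - [0, 2.4, 0]
  gripper: [1, 1, 1, 1, 1]

```text
time_s: 23.35
tcp_pos: [0.5123, -0.2424, 0.1487]
ee_rot: [-0.405, 0.03, 0.914, 0.015]
ft_force: [0.7, -0.1, -2.0]
gripper_width: 0.0131
grasp_force: 55.0
```

>>> apply_moves:
  dp:
    - [0, 0, 0]
    - [0, 0, 0]
    - [0, 0, 0]
    - [0, 0, 0]
    - [0, 0, 0]
  delta_rot:
    - [0, 0, 0]
    - [0, 0, 0]
    - [0, 0, 0]
    - [0, 0, 0]
    - [0, 0, 0]
  gripper: [1, 1, 1, 1, 1]

```text
time_s: 23.85
tcp_pos: [0.5112, -0.2425, 0.1495]
ee_rot: [-0.405, 0.03, 0.914, 0.015]
ft_force: [0.0, -1.2, -2.6]
gripper_width: 0.0137
grasp_force: 55.0
```

Run:
```python
from h import *
o,R=scoop(); n=o+R.apply([.0375,0,0]); print('nose',n,R.as_euler('ZYX',degrees=True).round(2),bot.get_obs()['joint_positions'].round(2))
im=eyes.camera('scene'); cv2.imwrite('pics/dump.png',im[:,:,::-1]); c=eyes.calibration('scene')
m=(im.min(2)>225).astype(np.uint8); k,l,st,ce=cv2.connectedComponentsWithStats(m)
for i in range(1,k):
    w=back(c,ce[i],.016); d=Ro.from_euler('z',-QT[2]).apply(w-[*QT[:2],0])*1000
    if abs(d[:2]).max()<110: print(ce[i].round(0),st[i,4],'tray xy',d[:2].round(0))
```

```text
nose [ 0.59135637 -0.24752352  0.02214443] [-3.71 37.79  0.21] [-0.03  0.86  0.55  1.45 -0.08  1.71  2.04]
[179. 169.] 1 tray xy [ -60. -109.]
[170. 176.] 1 tray xy [ -10. -109.]
[161. 183.] 1 tray xy [  37. -110.]
[218. 183.] 1 tray xy [-51.  62.]
[182. 189.] 18 tray xy [ 33. -25.]
[189. 191.] 19 tray xy [33.  3.]
[198. 194.] 21 tray xy [33. 38.]
```

The three shells sit at tray (33,−25), (33,3) and (33,38) mm, clear of the nose at x≈−12. Raising, then returning the scoop to its old bare spot.

>>> apply_moves:
  dp:
    - [7, 0, -6.3]
    - [14.8, 0, -13.4]
    - [14.8, 0, -13.4]
    - [14.8, 0, -13.4]
    - [14.8, 0, -13.4]
  delta_rot:
    - [0, 0, 0]
    - [0, 0, 0]
    - [0, 0, 0]
    - [0, 0, 0]
    - [0, 0, 0]
  gripper: [1, 1, 1, 1, 1]

```text
time_s: 24.4
tcp_pos: [0.5113, -0.243, 0.2411]
ee_rot: [-0.404, 0.03, 0.914, 0.015]
ft_force: [0.9, 0.4, -2.5]
gripper_width: 0.0133
grasp_force: 55.0
```

Run:
```python
from h import *
A=tool([.585,-.0194,.09],.094,0); groups(cur(),A,15); print(A[0]); print(rows(*A,*tool([.585,-.0194,.0],.094,0),5)[0])
```

```text
[-2.6, 14.1, 6.8] [0.31, -2.51, -0.54]
[-1.8, 14.2, 6.9] [0.31, -2.51, -0.54]
[-1.0, 14.3, 6.8] [0.31, -2.51, -0.54]
[ 0.48150084 -0.02915768  0.14140885]
([-3.1, 0.0, 17.7], [0.0, 0.0, 0.0])
```

>>> apply_moves:
  dp:
    - [-2.6, 14.1, 6.8]
    - [-2.6, 14.1, 6.8]
    - [-2.6, 14.1, 6.8]
    - [-2.6, 14.1, 6.8]
    - [-2.6, 14.1, 6.8]
  delta_rot:
    - [0.31, -2.51, -0.54]
    - [0.31, -2.51, -0.54]
    - [0.31, -2.51, -0.54]
    - [0.31, -2.51, -0.54]
    - [0.31, -2.51, -0.54]
  gripper: [1, 1, 1, 1, 1]

```text
time_s: 24.9
tcp_pos: [0.501, -0.1713, 0.207]
ee_rot: [-0.301, 0.004, 0.954, 0.008]
ft_force: [0.0, -0.5, -2.7]
gripper_width: 0.0134
grasp_force: 55.0
```

>>> apply_moves:
  dp:
    - [-1.8, 14.2, 6.9]
    - [-1.8, 14.2, 6.9]
    - [-1.8, 14.2, 6.9]
    - [-1.8, 14.2, 6.9]
    - [-1.8, 14.2, 6.9]
  delta_rot:
    - [0.31, -2.51, -0.54]
    - [0.31, -2.51, -0.54]
    - [0.31, -2.51, -0.54]
    - [0.31, -2.51, -0.54]
    - [0.31, -2.51, -0.54]
  gripper: [1, 1, 1, 1, 1]

```text
time_s: 25.4
tcp_pos: [0.4908, -0.1, 0.1737]
ee_rot: [-0.195, -0.021, 0.981, 0.002]
ft_force: [0.7, 0.5, -2.4]
gripper_width: 0.0133
grasp_force: 55.0
```

>>> apply_moves:
  dp:
    - [-1, 14.3, 6.8]
    - [-1, 14.3, 6.8]
    - [-1, 14.3, 6.8]
    - [-1, 14.3, 6.8]
    - [-1, 14.3, 6.8]
  delta_rot:
    - [0.31, -2.51, -0.54]
    - [0.31, -2.51, -0.54]
    - [0.31, -2.51, -0.54]
    - [0.31, -2.51, -0.54]
    - [0.31, -2.51, -0.54]
  gripper: [1, 1, 1, 1, 1]

```text
time_s: 25.9
tcp_pos: [0.4808, -0.0287, 0.1404]
ee_rot: [-0.087, -0.047, 0.995, -0.004]
ft_force: [-0.1, 0.7, -2.4]
gripper_width: 0.0136
grasp_force: 55.0
```

Run:
```python
from h import *
o,R=scoop(); print(o,R.as_euler('ZYX',degrees=True).round(2)); groups(cur(),tool([.585,-.0194,.0015],.094,0),10)
```

```text
[ 0.58433193 -0.01893307  0.08905871] [ 5.37 -0.06  0.02]
[-1.6, -0.1, 8.6] [0.0, 0.01, 0.0]
[-1.6, -0.1, 8.6] [0.0, 0.01, 0.0]
```

>>> apply_moves:
  dp:
    - [-2.3, 0, 13]
    - [-2.3, 0, 13]
    - [-2.3, 0, 13]
    - [-2.3, 0, 13]
    - [-2.3, 0, 13]
  delta_rot:
    - [0, 0, 0]
    - [0, 0, 0]
    - [0, 0, 0]
    - [0, 0, 0]
    - [0, 0, 0]
  gripper: [1, 1, 1, 1, 1]

```text
time_s: 26.4
tcp_pos: [0.4809, -0.0293, 0.0714]
ee_rot: [-0.088, -0.046, 0.995, -0.004]
ft_force: [0.2, 1.2, -2.8]
gripper_width: 0.0134
grasp_force: 55.0
```

>>> apply_moves:
  dp:
    - [-1.8, 0, 10]
    - [-1.1, 0, 6]
    - [-0.7, 0, 4]
    - [-0.3, 0, 1.5]
    - [0, 0, 0]
  delta_rot:
    - [0, 0, 0]
    - [0, 0, 0]
    - [0, 0, 0]
    - [0, 0, 0]
    - [0, 0, 0]
  gripper: [1, 1, 1, 1, 1]

```text
time_s: 26.9
tcp_pos: [0.481, -0.0287, 0.0511]
ee_rot: [-0.088, -0.046, 0.995, -0.004]
ft_force: [-1.1, -0.8, -0.6]
gripper_width: 0.0135
grasp_force: 55.0
```

Run:
```python
from h import *
o,R=scoop(); print(o,R.as_euler('ZYX',degrees=True).round(2),bot.get_obs()['ft_force'],bot.get_obs()['wrist_torque'])
```

```text
[ 5.84461147e-01 -1.89843116e-02 -4.02940523e-04] [5.35 0.07 0.02] [-1.11662503 -0.83871546 -0.58868787] [-0.01678513 -0.00297888 -0.03055188]
```

In contact with the counter; releasing slowly.

>>> apply_moves:
  dp:
    - [0, 0, 0]
    - [0, 0, 0]
    - [0, 0, 0]
    - [0, 0, 0]
    - [0, 0, 0]
  delta_rot:
    - [0, 0, 0]
    - [0, 0, 0]
    - [0, 0, 0]
    - [0, 0, 0]
    - [0, 0, 0]
  gripper: [0.5, 0.5, 0.5, 0.5, 0.5]

```text
time_s: 27.4
tcp_pos: [0.4811, -0.0285, 0.0511]
ee_rot: [-0.088, -0.047, 0.995, -0.004]
ft_force: [0.5, -0.7, -0.7]
gripper_width: 0.041
grasp_force: 0.0
```

>>> apply_moves:
  dp:
    - [0, 0, 0]
    - [0, 0, 0]
    - [1.8, 0, -10]
    - [3.5, 0, -20]
    - [3.5, 0, -20]
  delta_rot:
    - [0, 0, 0]
    - [0, 0, 0]
    - [0, 0, 0]
    - [0, 0, 0]
    - [0, 0, 0]
  gripper: [0.5, 0.5, 0.5, 0.5, 0.5]

```text
time_s: 27.9
tcp_pos: [0.4808, -0.0287, 0.1027]
ee_rot: [-0.088, -0.046, 0.995, -0.004]
ft_force: [-0.4, 0.2, 0.4]
gripper_width: 0.0435
grasp_force: 0.0
```

>>> apply_moves:
  dp:
    - [5, 0, -30]
    - [5, 0, -30]
    - [5, 0, -30]
    - [5, 0, -30]
    - [5, 0, -30]
  delta_rot:
    - [0, 0, 0]
    - [0, 0, 0]
    - [0, 0, 0]
    - [0, 0, 0]
    - [0, 0, 0]
  gripper: [0.5, 0.5, 0.5, 0.5, 0.5]

```text
time_s: 28.4
tcp_pos: [0.4823, -0.0287, 0.2558]
ee_rot: [-0.087, -0.046, 0.995, -0.004]
ft_force: [0.2, 0.2, 0.1]
gripper_width: 0.0432
grasp_force: 0.0
```

>>> apply_moves:
  dp:
    - [0, 0, 0]
    - [0, 0, 0]
    - [0, 0, 0]
    - [0, 0, 0]
    - [0, 0, 0]
  delta_rot:
    - [0, 0, 0]
    - [0, 0, 0]
    - [0, 0, 0]
    - [0, 0, 0]
    - [0, 0, 0]
  gripper: [0.5, 0.5, 0.5, 0.5, 0.5]

```text
time_s: 28.9
tcp_pos: [0.4822, -0.0285, 0.2529]
ee_rot: [-0.089, -0.046, 0.995, -0.004]
ft_force: [0.3, 0.3, -0.9]
gripper_width: 0.0439
grasp_force: 0.0
```

Run:
```python
from h import *
a=eyes.camera('scene'); cv2.imwrite('pics/end.png',cv2.resize(a[110:290,130:370],(800,600),interpolation=cv2.INTER_CUBIC)[:,:,::-1])
```

```text
(no output)
```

View pics/end.png

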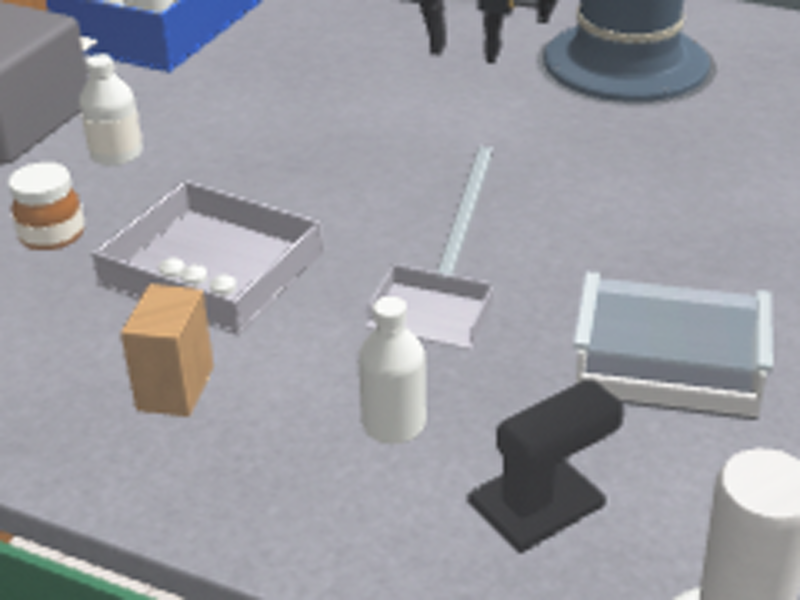

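The three shells are in the tray at (172,267), (195,273) and (223,284). The scoop lies flat at (430,305), the bay is empty and the gripper is clear. Handing in.

```bash
python3 -c "
from bench import bot
print(bot.finish_job())"
```

```text
the job is handed in; nothing more can be done
None
```

The job is handed in: the last picture shows all three shells in the steel tray, the scoop lying flat on the bare counter away from the bay, and the gripper clear; the hand-in gave no verdict.

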